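# Set up two short posts for tacking

### The arm

A 6-joint arm with a two-finger parallel gripper is mounted at the origin on the work surface. World frame = base frame: x ahead of the robot, y to its left, z up, the work surface at z = 0. Lengths are in m, angles in rad, forces in N, time in s.
With the tool pointing down it reaches from about 0.4 to 0.825 m from the base axis. Payload 7 kg.
Tool frame: the origin (TCP) lies on the centre line of the jaws, within the pads' length; the fingertips stand 22 mm ahead of it and the grasp point (between the pads) lies 3 mm ahead of it; z points along the fingers, y is the line along which they close (so a half turn about z gives the same grasp; the last joint's range is limited). The gripper opens to 88 mm and grips with 3 to 60 N. Pads are 19 mm wide; open, the fingers measure 130 mm over their backs; the gripper's body (78 mm by 193 mm) begins 47 mm behind the grasp point.
Start: joints at [-0.902, 0.359, 0.012, 0, -1.224, -0.288], TCP at [0.251, -0.627, 0.228] pointing down, gripper open.
Joint ranges: [-3.07, 3.07], [-1.43, 2.12], [-1.02, 1.25], [-3.03, 1.67], [-3.05, -0], [-3.03, 3.03]. Speed limits (rad/s): [2.39, 2.39, 3.01, 3.14, 3.14, 3.14].

### API

Orientations are given as [roll, pitch, yaw] about the fixed x, y, z axes, in that order (R = Rz(yaw) Ry(pitch) Rx(roll)).
In Python, from station import monitor, viewer, order gives the robot as it stands. The module is installed in compiled form; this text tells all that it offers.
- The arm moves only by the tool servo_tool, never from a script. Its argument "targets" is a list of rows, each an object with "angular": the turn, a rotation vector about the tool's x, y, z in degrees, a list of three; "xyz": the shift along the tool's x, y, z in cm, a list of three; "claw": the finger opening in cm, from 0 to 8.76. A call has 1 to 20 rows; each row shifts and turns the commanded pose from where the row before left it, along the tool's axes as they then stand; what a row does not reach is not made up. A row lasts 1/10 s, in which the tool goes at most 50 mm and 8.59 degrees, less where a joint would pass 70% of its speed; a pose out of reach is approached as far as the arm can. A call is refused whole if a number of a shift passes 5 or a number of a turn 8.59, either way. A call with a gripper value outside its range is refused whole. The fingers move at their own pace and stop on an object; "force" is the grip in N (left out, the last holds). Time passes only in rows, so rows that do not move let the fingers close. It gives the time, the measured TCP pose, the force, the opening and the grip force at its end, in the units of the state.
- monitor.get_state(): the state, without advancing time (a new reading comes with each control period).
- viewer.grab_frame(name): name is "scene" or "side" or "wrist"; returns a dict with "color" (420x560x3 uint8, blue, green, red), "fovy" (degrees; the focal length in pixels is half the picture's height over the tangent of half this angle, whatever the lens; pixels are square), "cx", "cy" (the principal point, pixels), "k1" (the pictures are not rectified: a ray, as slopes to the right and down, at radius r is drawn at 1 + k1 r^2 times it, then the intrinsics apply), "R" (3x3) and "t" (3): a world point X has camera coordinates R X + t. Camera axes: x right, y down, z forward; pixel columns grow to the right and rows downward; lengths in m; the calibration is good to about 2 mm. A picture is of the moment at which its call begins. There is no depth.
- order.job_done(): hands the job in; it is judged then, once.
The state is a dict: "t": time; "q": joint angles; "qd": joint speeds; "joint_efforts": joint torques, N m; "eef_pos": TCP position; "ee_rot": TCP orientation; "force": force on the tool from outside, world axes, zero at the start; "moment": the same for the moment, N m; "width": finger opening in m; "gripper_force": force on a finger pad.
Only numpy, scipy, OpenCV 4.12 (cv2) and the standard library are available. Lean on these libraries where they do the work, as an engineer would, in place of code of your own. Each camera call takes 0.05 s, during which the arm holds its last target. There are 200 camera calls.

### The job

Set up the two short posts on the fixture bar, ready for tack welding: stand the round pipe stub in the middle of the round foot plate and the square tube in the middle of the square foot plate with its sides parallel to the plate's, then lay the flange ring centred on top of the pipe and the small square cap plate centred on top of the tube, its sides parallel to the tube's. Stand the screw jack upright on the bare bar midway between the two feet, and leave the stack of grinding discs where it is.

Things in the scene. Friction and masses are not known exactly. Their poses are not given: they have to be found in the camera images.
- bar: Fixture bar: painted grey flat steel bar, 440 mm long (its y axis), 100 mm wide (x), 6 mm thick, fixed flat on the bench. Its origin is the centre of its underside, z up: that point is also exactly midway between the two feet.
- foot_round: Round foot plate: plain steel disc, 110 mm diameter, 10 mm thick, fixed on the bar 150 mm from the bar's middle, at either end; its top is 16 mm above the bench. Its origin is the centre of its underside, z up.
- foot_square: Square foot plate: plain steel, 100 x 100 mm, 10 mm thick, fixed on the bar 150 mm from its middle, at the other end, perhaps a little turned on the bar; its top is 16 mm above the bench. Its origin is the centre of its underside, z up, x and y parallel to its sides.
- pipe: Pipe stub: loose, standing, open-ended round steel pipe, 50 mm outside diameter, 5 mm wall, 60 mm high, about 0.33 kg. Its origin is the centre of its underside, z up along its axis.
- tube: Square tube: loose, standing, open-ended square steel tube, 50 x 50 mm outside, 4 mm wall, 60 mm high, about 0.34 kg. Its origin is the centre of its underside, z up along its length, x and y parallel to its sides.
- ring: Flange ring: loose steel ring lying flat, 64 mm outside diameter with a 24 mm hole, 12 mm thick, about 0.26 kg. Its origin is the centre of its underside, z up.
- cap: Cap plate: loose solid steel plate lying flat, 60 x 60 mm, 12 mm thick, about 0.33 kg. Its origin is the centre of its underside, z up, x and y parallel to its sides.
- jack: Screw jack: loose, standing small steel support jack, 63 mm high: base disc 50 mm diameter and 8 mm high, round body 36 mm diameter from 8 to 45 mm, thin screw 16 mm diameter from 45 to 55 mm, top pad 26 mm diameter from 55 to 63 mm; about 0.32 kg. Its origin is the centre of its underside, z up along its axis.
- discs: Bystander: loose stack of black grinding discs, 100 mm diameter, 36 mm high, just beyond the middle of the bar. Its origin is the centre of its underside, z up. To be left alone.
Not all that is in view belongs to the job. Leave any blue or turquoise look-alike of the cap alone.

How it is judged:
By the outcome, as a careful person would: the job done as asked, in the order asked, and still so for the second after the job is handed in, with the robot touching nothing.
It also fails if it takes over 128 s, if anything falls off the work surface, if the arm or the gripper's body presses on something with over 40 N, if the wrist force passes 120 N, or if a joint passes its speed limit or range.

## Working session

There is one attempt and no reset: what is moved stays moved. The work goes in short steps, Python scripts to look and compute and a tool call to move; the robot and the scene stay as the last step left them, time stands still between calls to the robot, and variables do not carry over. Pictures are saved under pics/ and viewed, at most 14 in all, crops included, and the job is handed in when it is done.

Besides the shell and the picture viewer there is one more tool, called as name([rows], argument=value, ...), one row to a line, values as JSON. servo_tool: Moves the arm, as the interface text tells. Its arguments: {"type":"object","properties":{"targets":{"type":"array"},"force":{"type":"number"}},"required":["targets"]}

```bash
mkdir -p pics
cat > h.py <<'E'
import numpy as np, cv2
from station import monitor, viewer, order
def grab(n,save=None):
    f=viewer.grab_frame(n)
    f={k:(np.array(v) if k in('R','t','color') else v) for k,v in f.items()}
    if save: cv2.imwrite(f'pics/{save}.png',f['color'])
    return f
def K(f):
    F=f['color'].shape[0]/2/np.tan(np.radians(f['fovy'])/2)
    return np.array([[F,0,f['cx']],[0,F,f['cy']],[0,0,1.]]),np.array([f['k1'],0,0,0,0.])
def toz(f,px,z):
    k,d=K(f); p=cv2.undistortPoints(np.array(px,float).reshape(-1,1,2),k,d).reshape(-1,2)
    r=np.c_[p,np.ones(len(p))]@f['R']; c=-f['R'].T@f['t']
    return c+r*((z-c[2])/r[:,2])[:,None]
def proj(f,X):
    k,d=K(f); return cv2.projectPoints(np.array(X,float).reshape(-1,1,3),cv2.Rodrigues(f['R'])[0],f['t'],k,d)[0].reshape(-1,2)
E
python3 - <<'E'
from h import *
import pickle
fs={}
for n in('scene','side','wrist'):
    fs[n]=grab(n,n+'0'); f=fs[n]; print(n,f['fovy'],f['cx'],f['cy'],f['k1'],-f['R'].T@f['t'],f['R'][2])
pickle.dump(fs,open('f0.pkl','wb'))
cv2.imwrite('pics/both0.png',cv2.resize(np.hstack([fs['side']['color'],fs['wrist']['color']]),(800,300)))
print(monitor.get_state())
E
```

```text
scene 51.632128309700406 273.981935348507 202.78021802803144 -0.13365650413373756 [1.21378218 0.01021807 0.80126821] [-0.65429026 -0.00205079 -0.75624074]
side 51.83257957333194 275.8972462135203 213.96019663404937 -0.10007399518913235 [0.29737717 0.6253355  0.65559657] [ 0.29267673 -0.67814417 -0.67413709]
wrist 63.007047819531884 283.92147285334295 211.0721592585111 -0.05850038237839867 [ 0.17554487 -0.65623899  0.3838517 ] [ 0.27610549  0.11133376 -0.9546573 ]
{'t': 0.15, 'q': array([-9.01919864e-01,  3.59227549e-01,  1.12844992e-02, -2.34181921e-04,
       -1.22414677e+00, -2.88110432e-01]), 'qd': array([-0.00027797, -0.00071223,  0.00406566,  0.00227881,  0.00154588,
       -0.00080722]), 'joint_efforts': array([-1.17049218e-03, -5.83275962e+01,  2.93292618e+01,  7.00130850e+00,
        8.79316038e-03, -1.01233691e-04]), 'eef_pos': array([ 0.25068442, -0.6263193 ,  0.22724487]), 'ee_rot': array([ 3.14028991e+00, -1.56461778e-04, -2.76090623e+00]), 'force': array([0.38720868, 0.17891554, 0.5448096 ]), 'moment': array([ 0.00236936, -0.02707044, -0.04777417]), 'gripper_force': 0.0, 'width': 0.08777522163882166}
```

View pics/scene0.png

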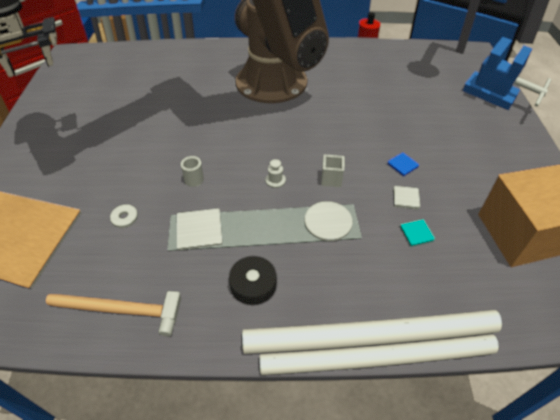

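View pics/both0.png

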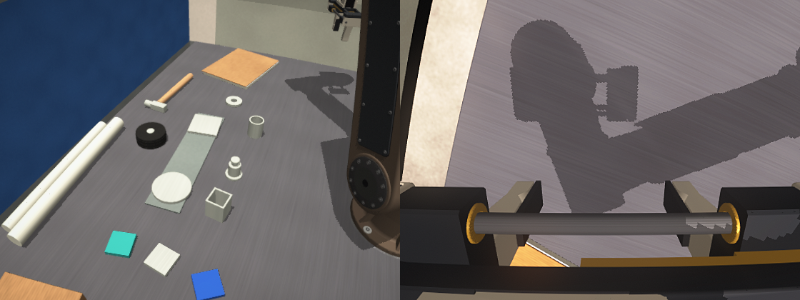

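Scene view: pipe (192,170), jack (276,173), tube (333,170), ring (123,215), square foot (199,228), round foot (328,220), discs (253,279). Cap candidates: blue (402,163), plain steel (406,197), turquoise (417,232). The plain steel one fits, since blue and turquoise are ruled out; next is an enlarged crop to confirm.

Run:
```python
from h import *
import pickle
fs=pickle.load(open('f0.pkl','rb'))
for n,roi in(('scene',(90,140,450,310)),('side',(100,80,340,300))):
    f=fs[n]; im=f['color']; x0,y0,x1,y1=roi
    hsv=cv2.cvtColor(im,cv2.COLOR_BGR2HSV)
    m=((hsv[...,2]>135)&(hsv[...,1]<70)).astype(np.uint8)
    c,_=cv2.findContours(m,cv2.RETR_EXTERNAL,cv2.CHAIN_APPROX_NONE)
    for k in c:
        if cv2.contourArea(k)<60: continue
        (cx,cy),(w,h),a=cv2.minAreaRect(k)
        if x0<cx<x1 and y0<cy<y1:
            p=toz(f,[[cx,cy]],0.012)[0]; print(n,np.round((cx,cy,w,h,a),1),np.round(p,3))
    cv2.imwrite(f'pics/{n}_crop.png',cv2.resize(im[y0:y1,x0:x1],None,fx=2.2,fy=2.2,interpolation=cv2.INTER_CUBIC))
```

```text
scene [252. 275.  10.  12.  90.] [ 0.732 -0.039  0.012]
scene [123.  214.5  21.   26.   90. ] [ 0.566 -0.353  0.012]
scene [262.9 224.1  38.8 194.4  86.4] [ 0.596 -0.018  0.012]
scene [407.  195.9  28.   19.9   6.3] [0.51  0.336 0.012]
scene [275.2 180.9  10.8  20.2  86.2] [0.458 0.011 0.012]
scene [275.  166.5  15.   16.   90. ] [0.406 0.011 0.012]
scene [190.4 162.8  16.1  20.6  63.4] [ 0.39  -0.212  0.012]
scene [333. 162.  16.  22.  90.] [0.39  0.163 0.012]
side [305.8 276.6  32.3  24.6  24. ] [0.454 0.119 0.012]
side [326.5 244.3  24.7  14.6  11.9] [0.445 0.022 0.012]
side [328.5 227.   18.   17.   90. ] [ 0.457 -0.028  0.012]
side [258.5 224.   52.8 156.1  26.6] [0.599 0.022 0.012]
side [217.4 143.9  31.4  10.9   9.5] [ 0.833 -0.218  0.012]
side [327.5 140.5  13.   23.   90. ] [ 0.565 -0.351  0.012]
```

View pics/scene_crop.png

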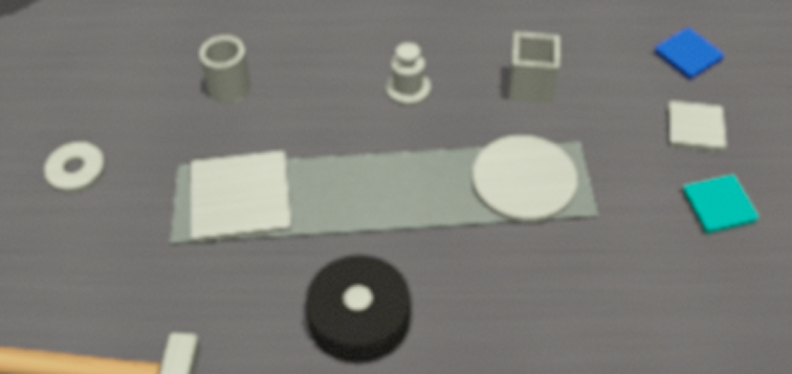

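View pics/side_crop.png

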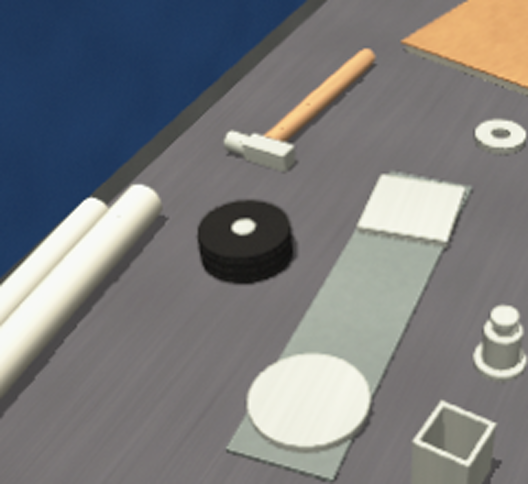

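The crop confirms it: the plain steel square at scene (407,196) is the cap, flanked by the blue and turquoise look-alikes. Square foot is at the -y end, round foot at the +y end. Next I compute positions at the true heights.

Run:
```python
from h import *
import pickle
fs=pickle.load(open('f0.pkl','rb'))
f=fs['scene']
c=lambda *a:[np.array(p)/2.2+[90,140] -.27 for p in a]
print('pipe',toz(f,c((223,52)),.060)); print('jack pad',toz(f,c((407,51)),.063),'base',toz(f,c((409,87)),.008))
tc=toz(f,c((514,35),(560,36),(559,66),(513,65)),.06); print('tube',tc,tc.mean(0))
s=fs['side']
c2=lambda *a:[np.array(p)/2.2+[100,80]-.27 for p in a]
tc=toz(s,c2((413,438),(442,403),(494,428),(462,462)),.06); print('tube side',tc,tc.mean(0))
for n,f,T in(('scene',f,185),('side',s,195)):
  im=f['color']; hsv=cv2.cvtColor(im,cv2.COLOR_BGR2HSV)
  for T in(175,190,205):
    m=((hsv[...,2]>T)&(hsv[...,1]<70)).astype(np.uint8)
    for k in cv2.findContours(m,cv2.RETR_EXTERNAL,cv2.CHAIN_APPROX_NONE)[0]:
        if cv2.contourArea(k)<150: continue
        P=toz(f,k.reshape(-1,2).astype(float),.012)[:,:2]
        if abs(P[:,1].mean())>.45 or P[:,0].mean()>.68 or P[:,0].mean()<.35: continue
        P=toz(f,k.reshape(-1,2).astype(float),.016 if abs(P[:,1].mean())<.25 else .012)[:,:2]
        (x,y),(w,h),a=cv2.minAreaRect((P*1000).astype(np.float32)); print(n,T,np.round((x,y,w,h,a),1))
```

```text
pipe [[ 0.44251921 -0.1962451   0.06      ]]
jack pad [[0.44610318 0.01030815 0.063     ]] base [[0.4486546  0.01243012 0.008     ]]
tube [[0.4173668  0.13196181 0.06      ]
 [0.4190786  0.18433504 0.06      ]
 [0.46742857 0.17784454 0.06      ]
 [0.46573671 0.12705141 0.06      ]] [0.44240267 0.1552982  0.06      ]
tube side [[0.47045983 0.17371878 0.06      ]
 [0.46233452 0.12999939 0.06      ]
 [0.4140934  0.13856071 0.06      ]
 [0.42614545 0.18096751 0.06      ]] [0.4432583 0.1558116 0.06     ]
scene 175 [ 607.3 -166.   100.2  102.2    8.5]
scene 175 [ 565.3 -353.2   58.9   60.9    0. ]
scene 175 [586.  134.7 110.1 106.8  89.5]
scene 175 [509.8 335.3  59.1  60.8  80.8]
scene 190 [ 607.4 -165.2   98.8   99.3    8.3]
scene 190 [ 565.3 -353.2   58.9   59.5    0. ]
scene 190 [584.6 134.7 106.7 106.6  36.4]
scene 190 [510.3 334.9  57.2  58.   79.4]
scene 205 [ 607.7 -164.9   95.5   94.9    8. ]
scene 205 [ 565.4 -353.2   52.7   55.9    0. ]
scene 205 [586.2 133.6 103.4 100.9  89.5]
scene 205 [510.  336.1  54.4  54.8  79.3]
side 175 [511.2 335.9  60.2  59.9  81.3]
side 175 [453.1 120.8  54.9  54.4  83.6]
side 175 [586.8 133.7 111.7 109.2  88.8]
side 175 [5.923e+02 5.000e-01 9.440e+01 1.722e+02 4.200e+00]
side 175 [ 452.2 -262.1   51.4   50.8   23.5]
side 175 [ 608.3 -166.1  100.4  106.2    7.8]
side 175 [ 566.8 -353.    61.2   60.3   23.5]
side 190 [511.1 335.9  59.8  59.7  81.2]
side 190 [452.9 120.4  54.   53.9  83.1]
side 190 [587.4 133.6 107.3 110.1  24.1]
side 190 [ 452.4 -262.1   50.4   51.6   16. ]
side 190 [ 608.7 -165.1   99.8  103.7    8.8]
side 190 [ 566.7 -352.    60.1   61.1   17. ]
side 205 [510.9 335.9  59.2  58.8  81.7]
side 205 [453.  120.3  53.7  53.2  83.2]
side 205 [586.7 134.8 107.2 107.1  23.4]
side 205 [ 608.4 -165.1   98.7  102.6    8.2]
side 205 [ 566.  -350.5   60.7   55.1   23.5]
```

```bash
cat >> h.py <<'E'
def go(x,y,z,yaw):
    "turn about tool z (deg), then shift in tool axes (cm) to bring the TCP to x,y,z (m), yaw (deg)"
    s=monitor.get_state(); p=np.array(s['eef_pos']); c=np.degrees(s['ee_rot'][2])
    d=np.array([x,y,z])-p; a=np.radians(yaw); R=np.array([[np.cos(a),np.sin(a),0],[np.sin(a),-np.cos(a),0],[0,0,-1]])
    print('turn z',np.round(-((yaw-c+180)%360-180),1),'shift cm',np.round(R.T@d*100,2),'t',round(s['t'],2),'rot',np.round(np.degrees(s['ee_rot']),2))
E
python3 -c "
from h import *
go(.4425,-.196,.227,-176)"
```

```text
turn z 17.8 shift cm [-2.214e+01  4.159e+01  2.000e-02] t 0.15 rot [ 1.7993e+02 -1.0000e-02 -1.5819e+02]
```

servo_tool([
  {"angular":[0,0,5.93],"xyz":[0,0,0],"claw":8.7},
  {"angular":[0,0,5.93],"xyz":[0,0,0],"claw":8.7},
  {"angular":[0,0,5.93],"xyz":[0,0,0],"claw":8.7},
  {"angular":[0,0,0],"xyz":[-2.21,4.16,0],"claw":8.7},
  {"angular":[0,0,0],"xyz":[-2.21,4.16,0],"claw":8.7},
  {"angular":[0,0,0],"xyz":[-2.21,4.16,0],"claw":8.7},
  {"angular":[0,0,0],"xyz":[-2.21,4.16,0],"claw":8.7},
  {"angular":[0,0,0],"xyz":[-2.21,4.16,0],"claw":8.7},
  {"angular":[0,0,0],"xyz":[-2.21,4.16,0],"claw":8.7},
  {"angular":[0,0,0],"xyz":[-2.21,4.16,0],"claw":8.7},
  {"angular":[0,0,0],"xyz":[-2.21,4.16,0],"claw":8.7},
  {"angular":[0,0,0],"xyz":[-2.21,4.16,0],"claw":8.7},
  {"angular":[0,0,0],"xyz":[-2.21,4.16,0],"claw":8.7},
  {"angular":[0,0,0],"xyz":[0,0,0],"claw":8.7},
  {"angular":[0,0,0],"xyz":[0,0,0],"claw":8.7},
])

```text
t: 1.65
eef_pos: [0.4424, -0.195, 0.2279]
ee_rot: [3.142, -0.0, -3.068]
force: [-0.4, -1.1, -0.3]
width: 0.0869
gripper_force: 0.0
```

```bash
python3 -c "
from h import *
f=grab('wrist','w1'); go(.4425,-.196,.227,-176)
print(proj(f,[[.4425,-.196,.06],[.4425,-.196,0]]))"
```

```text
turn z 0.1 shift cm [-0.05 -0.02  0.09] t 1.7 rot [ 1.800e+02 -2.000e-02 -1.759e+02]
[[282.75011028 191.22811645]
 [282.94490929 178.49950539]]
```

View pics/w1.png

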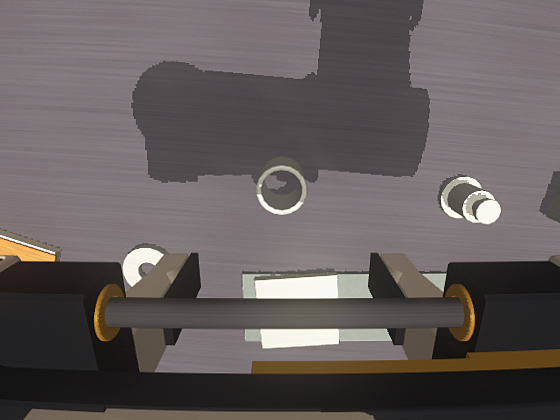

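The pipe rim is at pixel (282,190), as predicted to about 1 px; ring is visible at (145,265), square foot at (300,310), jack at (470,200).

```bash
cat >> h.py <<'E'
def blob(f,X,T,smax=70):
    "bright contour holding/nearest the point X: fit circle (least squares on hull) and rectangle on plane z=X[2], mm"
    u=proj(f,[X])[0]; h=cv2.cvtColor(f['color'],cv2.COLOR_BGR2HSV)
    m=((h[...,2]>T)&(h[...,1]<smax)).astype(np.uint8)
    c=[k for k in cv2.findContours(m,cv2.RETR_EXTERNAL,cv2.CHAIN_APPROX_NONE)[0] if cv2.contourArea(k)>80]
    k=max(c,key=lambda k:cv2.pointPolygonTest(k,(float(u[0]),float(u[1])),True))
    P=(toz(f,cv2.convexHull(k).reshape(-1,2),X[2])[:,:2]*1000).astype(np.float32)
    (x,y),(w,hh),a=cv2.minAreaRect(P); (cx,cy),r=cv2.minEnclosingCircle(P)
    print(T,'px',k.reshape(-1,2).min(0),k.reshape(-1,2).max(0),'rect',np.round((x,y,w,hh,a),1),'circ',np.round((cx,cy,2*r),1))
E
python3 -c "
from h import *
f=grab('wrist')
for T in(150,170,190,205): blob(f,[.4425,-.196,.06],T)
for T in(150,200): blob(f,[.566,-.353,.012],T)
for T in(170,200): blob(f,[.446,.011,.063],T)
go(.4425,-.196,.037,-176)"
```

```text
150 px [257 166] [306 215] rect [ 441.9 -197.6   48.3   48.4   49.1] circ [ 441.9 -197.6   49.6]
170 px [258 189] [303 214] rect [ 456.1 -200.1   45.6   19.7   77.1] circ [ 447.5 -198.1   45.7]
190 px [258 194] [303 214] rect [ 457.3 -199.4   45.1   17.    83.2] circ [ 449.5 -198.5   45.1]
205 px [258 194] [303 214] rect [ 457.3 -199.3   44.9   16.8   83.4] circ [ 450.  -198.5   44.9]
150 px [123 248] [163 286] rect [ 555.4 -364.9   30.5   63.    48.1] circ [ 564.4 -354.8   63. ]
200 px [124 249] [162 286] rect [ 555.6 -364.5   29.7   61.4   48.1] circ [ 563.8 -355.4   61.5]
170 px [463 191] [501 223] rect [443.    3.8  40.7  32.9  88.7] circ [445.    3.6  41.9]
200 px [463 191] [501 223] rect [445.2   3.5  38.7  32.5  54.3] circ [445.    3.5  40.8]
turn z 0.0 shift cm [-0.08  0.04 19.08] t 1.75 rot [ 1.8000e+02 -2.0000e-02 -1.7598e+02]
```

servo_tool([
  {"angular":[0,0,0],"xyz":[-0.04,-0.15,4.0],"claw":8.7},
  {"angular":[0,0,0],"xyz":[0,0,4.0],"claw":8.7},
  {"angular":[0,0,0],"xyz":[0,0,4.0],"claw":8.7},
  {"angular":[0,0,0],"xyz":[0,0,4.0],"claw":8.7},
  {"angular":[0,0,0],"xyz":[0,0,3.0],"claw":8.7},
  {"angular":[0,0,0],"xyz":[0,0,0],"claw":6.0},
  {"angular":[0,0,0],"xyz":[0,0,0],"claw":4.0},
  {"angular":[0,0,0],"xyz":[0,0,0],"claw":4.0},
  {"angular":[0,0,0],"xyz":[0,0,0],"claw":4.0},
  {"angular":[0,0,0],"xyz":[0,0,0],"claw":4.0},
  {"angular":[0,0,0],"xyz":[0,0,0],"claw":4.0},
  {"angular":[0,0,0],"xyz":[0,0,0],"claw":4.0},
], force=30)

```text
t: 2.95
eef_pos: [0.4434, -0.1976, 0.0391]
ee_rot: [-3.141, 0.002, -3.071]
force: [-2.0, 0.1, 8.6]
width: 0.0501
gripper_force: 30.0
```

```bash
python3 -c "
from h import *
go(.5865,.134,.17,-176)"
```

```text
turn z 0.1 shift cm [-16.59  32.09 -13.09] t 2.95 rot [-1.7997e+02  1.1000e-01 -1.7594e+02]
```

servo_tool([
  {"angular":[0,0,0],"xyz":[0,0,-4.0]},
  {"angular":[0,0,0],"xyz":[0,0,-4.0]},
  {"angular":[0,0,0],"xyz":[0,0,-4.0]},
  {"angular":[0,0,0],"xyz":[0,0,-4.0]},
  {"angular":[0,0,0],"xyz":[-2.65,3.3,0]},
  {"angular":[0,0,0],"xyz":[-2.65,3.3,0]},
  {"angular":[0,0,0],"xyz":[-2.65,3.3,0]},
  {"angular":[0,0,0],"xyz":[-2.65,3.3,0]},
  {"angular":[0,0,0],"xyz":[-2.65,3.3,0]},
  {"angular":[0,0,0],"xyz":[-2.65,3.3,0]},
  {"angular":[0,0,0],"xyz":[-2.65,3.3,0]},
  {"angular":[0,0,0],"xyz":[-2.65,3.3,0]},
  {"angular":[0,0,0],"xyz":[-2.65,3.3,0]},
  {"angular":[0,0,0],"xyz":[-1.3,3.3,0]},
  {"angular":[0,0,0],"xyz":[0,0,0]},
  {"angular":[0,0,0],"xyz":[0,0,0]},
  {"angular":[0,0,0],"xyz":[0,0,0]},
])

```text
invalid input
```

```bash
python3 -c "
from h import *
f=grab('wrist','w2')
print(proj(f,[[.5865,.134,.016]]))
for T in(160,180,200): blob(f,[.5865,.134,.016],T)
go(.5865,.134,.056,-176)"
```

```text
[[672.53914028 431.85495787]]
160 px [494 264] [553 294] rect [448.3 -48.2  47.6  16.8  58.2] circ [451.8 -50.3  48.2]
180 px [230 238] [337 297] rect [ 453.5 -196.8   38.1   63.6    4.1] circ [ 466.4 -195.8   64.4]
200 px [231 239] [337 297] rect [ 453.8 -196.7   37.5   63.4    4.1] circ [ 466.3 -195.6   64.1]
turn z 0.1 shift cm [-16.59  32.09  -1.69] t 3.0 rot [-1.7997e+02  1.1000e-01 -1.7594e+02]
```

View pics/w2.png

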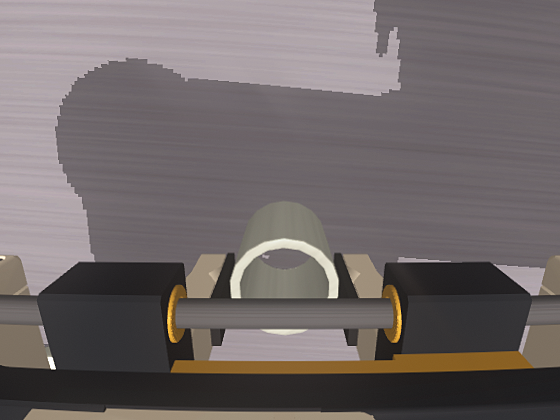

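The call was refused (claw is needed in each row); the picture shows the pipe held between the fingers at (285,285). Resending.

servo_tool([
  {"angular":[0,0,0],"xyz":[0,0,-4.0],"claw":4},
  {"angular":[0,0,0],"xyz":[0,0,-4.0],"claw":4},
  {"angular":[0,0,0],"xyz":[0,0,-4.0],"claw":4},
  {"angular":[0,0,0],"xyz":[0,0,-4.0],"claw":4},
  {"angular":[0,0,0],"xyz":[-2.65,3.3,0],"claw":4},
  {"angular":[0,0,0],"xyz":[-2.65,3.3,0],"claw":4},
  {"angular":[0,0,0],"xyz":[-2.65,3.3,0],"claw":4},
  {"angular":[0,0,0],"xyz":[-2.65,3.3,0],"claw":4},
  {"angular":[0,0,0],"xyz":[-2.65,3.3,0],"claw":4},
  {"angular":[0,0,0],"xyz":[-2.65,3.3,0],"claw":4},
  {"angular":[0,0,0],"xyz":[-2.65,3.3,0],"claw":4},
  {"angular":[0,0,0],"xyz":[-2.65,3.3,0],"claw":4},
  {"angular":[0,0,0],"xyz":[-2.65,3.3,0],"claw":4},
  {"angular":[0,0,0],"xyz":[-1.3,3.3,0],"claw":4},
  {"angular":[0,0,0],"xyz":[0,0,0],"claw":4},
  {"angular":[0,0,0],"xyz":[0,0,0],"claw":4},
  {"angular":[0,0,0],"xyz":[0,0,0],"claw":4},
])

```text
t: 4.7
eef_pos: [0.6696, 0.1487, 0.1977]
ee_rot: [-3.141, -0.001, -3.071]
force: [-0.0, 0.4, -2.8]
width: 0.0501
gripper_force: 30.0
```

```bash
python3 -c "
from h import *
f=grab('wrist','w3')
print(proj(f,[[.5865,.134,.016]]))
for T in(160,180,200): blob(f,[.5865,.134,.016],T)
go(.5865,.134,.056,-176)"
```

```text
[[274.4166449  101.67285748]]
160 px [218  40] [346 159] rect [586.2 141.1 108.6 121.8   4. ] circ [593.  146.8 137.2]
180 px [218  40] [346 158] rect [585.7 141.1 107.6 121.7   4. ] circ [594.8 145.9 136.8]
200 px [239  94] [311 101] rect [582.7 134.3   6.4  68.    3.9] circ [581.7 134.2  68. ]
turn z -0.0 shift cm [ 8.41 -0.86 14.21] t 4.75 rot [-1.80e+02 -2.00e-02 -1.76e+02]
```

View pics/w3.png

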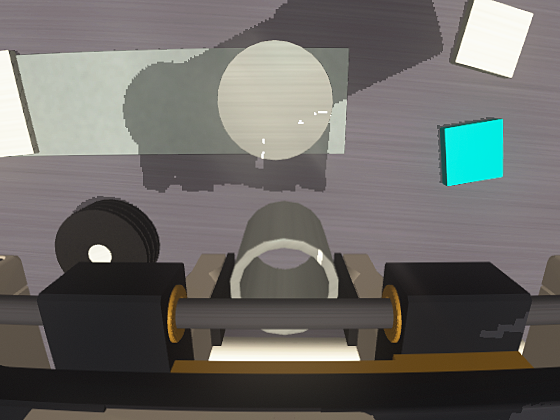

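Picture shows the round foot at (275,100), clear, and the pipe held at (285,285), rim top edge at row ~239.

```bash
python3 -c "
from h import *
f=grab('wrist'); s=monitor.get_state(); p=np.array(s['eef_pos']); a=s['ee_rot'][2]
im=f['color'];g=cv2.cvtColor(im,cv2.COLOR_BGR2GRAY)
print(g[230:250:1,285]); print(g[285,222:240],g[285,328:345])
R=np.array([[np.cos(a),np.sin(a)],[np.sin(a),-np.cos(a)]])
P=toz(f,[[285,239],[231,287],[338,287]],p[2]+.0209)[:,:2]
print((P-p[:2])@R*1000)
go(.5865,.1345,.056,-176)"
```

```text
[ 98  97  97  97  98  97  96  98 139 184 192 185 180 175 170 168 168 156
 128 119]
[ 33  33  32  33  33  32  29  28 112 183 174 172 173 172 172 174 177 148] [ 98 168 176 174 173 173 172 171 173 184  79  27  33  34  34  35  35]
[[ 26.34967948   0.85067343]
 [  3.21466758 -23.29769701]
 [  3.21142793  24.57906473]]
turn z -0.0 shift cm [ 8.42 -0.79 14.23] t 4.8 rot [ 180.      0.   -176.02]
```

servo_tool([
  {"angular":[0,0,0],"xyz":[4.2,-0.4,0],"claw":4},
  {"angular":[0,0,0],"xyz":[4.15,-0.39,0],"claw":4},
  {"angular":[0,0,0],"xyz":[0,0,4],"claw":4},
  {"angular":[0,0,0],"xyz":[0,0,4],"claw":4},
  {"angular":[0,0,0],"xyz":[0,0,3.5],"claw":4},
  {"angular":[0,0,0],"xyz":[0,0,1.5],"claw":4},
  {"angular":[0,0,0],"xyz":[0,0,0.8],"claw":4},
  {"angular":[0,0,0],"xyz":[0,0,0],"claw":4},
  {"angular":[0,0,0],"xyz":[0,0,0],"claw":4},
])

```text
t: 5.7
eef_pos: [0.5883, 0.1355, 0.0612]
ee_rot: [3.141, 0.002, -3.071]
force: [-0.6, 0.6, -1.1]
width: 0.0498
gripper_force: 30.0
```

```bash
python3 -c "
from h import *
go(.5872,.1345,.0553,-176)"
```

```text
turn z 0.0 shift cm [ 0.12 -0.09  0.59] t 5.7 rot [ 1.7997e+02  1.0000e-01 -1.7598e+02]
```

servo_tool([
  {"angular":[0,0,0],"xyz":[0.1,-0.08,0.45],"claw":4},
  {"angular":[0,0,0],"xyz":[0,0,0],"claw":4},
  {"angular":[0,0,0],"xyz":[0,0,0],"claw":4},
])

```text
t: 6.0
eef_pos: [0.5867, 0.1347, 0.0559]
ee_rot: [3.141, 0.001, -3.071]
force: [0.3, -0.7, -1.7]
width: 0.0498
gripper_force: 30.0
```

```bash
python3 -c "
from h import *
go(.5872,.1345,.0553,-176);print(monitor.get_state()['force'])"
```

```text
turn z 0.0 shift cm [-0.05 -0.02  0.06] t 6.0 rot [ 1.7998e+02  4.0000e-02 -1.7597e+02]
[ 0.26751123 -0.72401344 -1.73045661]
```

servo_tool([
  {"angular":[0,0,0],"xyz":[-0.02,0,0.1],"claw":4},
  {"angular":[0,0,0],"xyz":[0,0,0],"claw":4},
  {"angular":[0,0,0],"xyz":[0,0,0],"claw":5.5},
  {"angular":[0,0,0],"xyz":[0,0,0],"claw":6.5},
  {"angular":[0,0,0],"xyz":[0,0,0],"claw":8.7},
  {"angular":[0,0,0],"xyz":[0,0,0],"claw":8.7},
  {"angular":[0,0,0],"xyz":[0,0,0],"claw":8.7},
  {"angular":[0,0,0],"xyz":[0,0,0],"claw":8.7},
  {"angular":[0,0,0],"xyz":[0,0,-4],"claw":8.7},
  {"angular":[0,0,0],"xyz":[0,0,-4],"claw":8.7},
  {"angular":[0,0,0],"xyz":[0,0,-4],"claw":8.7},
  {"angular":[0,0,0],"xyz":[0,0,-4],"claw":8.7},
  {"angular":[0,0,0],"xyz":[0,0,0],"claw":8.7},
])

```text
t: 7.3
eef_pos: [0.5897, 0.1356, 0.2211]
ee_rot: [3.139, 0.01, -3.07]
force: [0.7, 0.1, -1.0]
width: 0.0869
gripper_force: 0.0
```

```bash
python3 -c "
from h import *
f=grab('wrist','w4')
print(proj(f,[[.586,.1345,.076]]))
go(.4425,.1555,.22,173)
g=grab('scene','s4')"
```

```text
[[282.4108912  191.65262898]]
turn z 11.0 shift cm [14.72  0.23 -0.21] t 7.35 rot [ 179.86    0.33 -175.96]
```

View pics/w4.png

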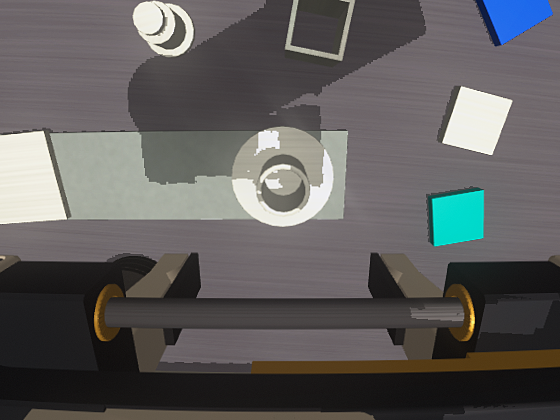

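Pipe stands on the foot: rim centre (282,190), foot outline columns 232–333, rows 126–227.

```bash
python3 -c "
from h import *
g=cv2.imread('pics/w4.png');gr=cv2.cvtColor(g,6)
f=grab('wrist')
print(gr[118:132,282],gr[220:234,282],gr[176,226:238],gr[176,327:340]);print(gr[158:172,282],gr[208:222,282],gr[190,252:264],gr[190,302:316])
print(toz(f,[[282.5,126],[282.5,227],[232,176.5],[333,176.5]],.016),toz(f,[[282,164],[282,215],[257,190],[308,190]],.076))
go(.4425,.1555,.22,173)"
```

```text
[ 78  78  77  79  77  76  74  73 121 170 164 166 168 166] [236 236 236 236 238 243 207 107 116 117 119 118 118 117] [162 134 138 138 137 146 161 166 165 165 165 165] [235 234 234 233 235 241 191 161 171 172 172 172 172]
[ 97  98  99  98  93 114 209 248 240 238 225 182 160 163] [107 105  99 119 211 246 238 229 228 235 236 236 236 236] [234 234 237 222 178 183 205 180 149 121 100 107] [ 88  86  76 135 164 158 154 137 228 245 240 239 239 240]
[[0.52760845 0.12971059 0.016     ]
 [0.63627464 0.13715065 0.016     ]
 [0.58328845 0.07996524 0.016     ]
 [0.57588588 0.18658072 0.016     ]] [[0.55621863 0.13141957 0.076     ]
 [0.60276654 0.13458577 0.076     ]
 [0.58096646 0.11081603 0.076     ]
 [0.57782524 0.1560692  0.076     ]]
turn z 11.0 shift cm [14.54  0.32 -0.57] t 7.45 rot [ 179.97   -0.   -175.98]
```

servo_tool([
  {"angular":[0,0,5.5],"xyz":[0,0,0],"claw":8.7},
  {"angular":[0,0,5.5],"xyz":[0,0,0],"claw":8.7},
  {"angular":[0,0,0],"xyz":[3.7,0.08,-0.1],"claw":8.7},
  {"angular":[0,0,0],"xyz":[3.7,0.08,-0.1],"claw":8.7},
  {"angular":[0,0,0],"xyz":[3.7,0.08,-0.1],"claw":8.7},
  {"angular":[0,0,0],"xyz":[3.5,0.08,-0.1],"claw":8.7},
  {"angular":[0,0,0],"xyz":[0,0,0],"claw":8.7},
  {"angular":[0,0,0],"xyz":[0,0,0],"claw":8.7},
  {"angular":[0,0,0],"xyz":[0,0,0],"claw":8.7},
])

```text
t: 8.35
eef_pos: [0.4426, 0.1555, 0.2179]
ee_rot: [-3.141, -0.001, 3.02]
force: [-0.6, -0.2, 0.2]
width: 0.0871
gripper_force: 0.0
```

```bash
python3 -c "
from h import *
f=grab('wrist','w5')
for T in(130,150,170): blob(f,[.4425,.1555,.06],T)
go(.4425,.1555,.22,173)
a=grab('scene','s5')['color'];b=grab('side','d5')['color']
z=lambda i:cv2.resize(i,(400,450),interpolation=cv2.INTER_CUBIC)
c=grab('scene');d=grab('side')
u=proj(c,[[.5865,.1345,.04]])[0].astype(int);v=proj(d,[[.5865,.1345,.04]])[0].astype(int);print(u,v)
k=lambda i,u:cv2.resize(i[u[1]-40:u[1]+40,u[0]-40:u[0]+40],(400,400),interpolation=cv2.INTER_CUBIC)
w=cv2.resize(f['color'],(400,300))
cv2.imwrite('pics/c5.png',np.hstack([k(a,u),k(b,v)]))"
```

```text
130 px [257 167] [310 219] rect [442.3 155.4  50.7  50.8  83. ] circ [443.3 155.5  70.1]
150 px [257 167] [310 219] rect [442.3 155.4  50.7  50.8  83. ] circ [442.8 155.5  69.4]
170 px [258 206] [310 219] rect [461.  153.3  50.3  13.1  83. ] circ [461.  153.3  51.5]
turn z 0.0 shift cm [ 0.02  0.   -0.22] t 8.4 rot [-1.7994e+02 -4.0000e-02  1.7300e+02]
[329 212] [239 252]
```

View pics/c5.png

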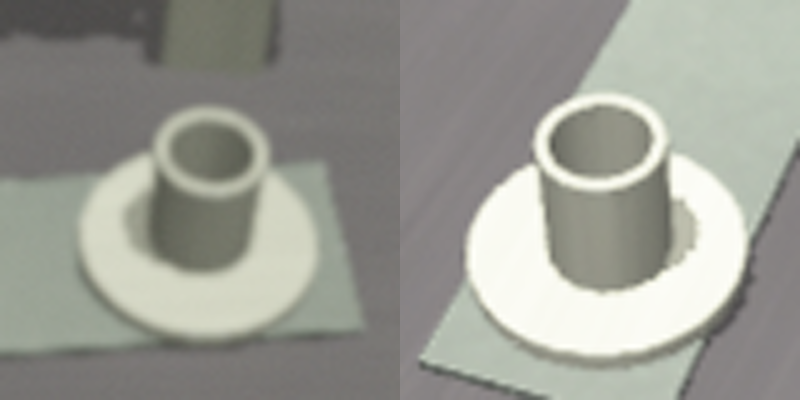

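Both crops show the pipe upright on the foot, near its middle: rim centre scene crop (211,151), side crop (601,142). The tube is squarely under the gripper (rect 50.7 mm at (442.3,155.4), yaw -7).

```bash
python3 -c "
from h import *
c=grab('scene');d=grab('side')
q=lambda p,u:np.array(p)/5+np.array(u)-40-.4
for f,u,rim,ft in((c,[329,212],(211,151.5),[(78,235),(320,235),(199,336)]),(d,[239,252],(201.5,142.5),[(66,248),(347,245),(204,357)])):
    print('rim',toz(f,[q(rim,u)],.076)); print('foot',toz(f,[q(p,u) for p in ft],.016)); print(proj(f,[[.5865,.1345,.076],[.5865,.1345,.016]]),q(rim,u))
    t=np.linspace(0,2*np.pi,181);E=proj(f,np.c_[.5865+.055*np.cos(t),.1345+.055*np.sin(t),.016+0*t]);print('ext',(E.min(0)-u+40.4)*5,(E.max(0)-u+40.4)*5)
"
```

```text
rim [[0.58445261 0.13419759 0.076     ]]
foot [[0.58332057 0.07809218 0.016     ]
 [0.58413394 0.19092736 0.016     ]
 [0.64162619 0.12958532 0.016     ]]
[[331.01695431 202.59765923]
 [328.5548964  219.53937731]] [330.8 201.9]
ext [ 81.23300946 150.19270803] [318.37474807 335.69332291]
rim [[0.58398314 0.1359963  0.076     ]]
foot [[0.6366177  0.15813053 0.016     ]
 [0.53566719 0.11297298 0.016     ]
 [0.56221471 0.1851385  0.016     ]]
[[238.06071205 239.19170361]
 [239.94901458 260.49659674]] [238.9 240.1]
ext [ 66.6858394  144.04910991] [346.50721025 354.64589302]
```

servo_tool([
  {"angular":[0,0,0],"xyz":[0,0,4.0],"claw":8.7},
  {"angular":[0,0,0],"xyz":[0,0,4.0],"claw":8.7},
  {"angular":[0,0,0],"xyz":[0,0,4.0],"claw":8.7},
  {"angular":[0,0,0],"xyz":[0,0,4.0],"claw":8.7},
  {"angular":[0,0,0],"xyz":[0,0,2.0],"claw":8.7},
  {"angular":[0,0,0],"xyz":[0,0,0],"claw":8.7},
  {"angular":[0,0,0],"xyz":[0,0,0],"claw":6.0},
  {"angular":[0,0,0],"xyz":[0,0,0],"claw":4.0},
  {"angular":[0,0,0],"xyz":[0,0,0],"claw":4.0},
  {"angular":[0,0,0],"xyz":[0,0,0],"claw":4.0},
  {"angular":[0,0,0],"xyz":[0,0,0],"claw":4.0},
  {"angular":[0,0,0],"xyz":[0,0,0],"claw":4.0},
  {"angular":[0,0,0],"xyz":[0,0,0],"claw":4.0},
], force=30)

```text
t: 10.0
eef_pos: [0.4425, 0.1557, 0.0391]
ee_rot: [3.141, 0.001, 3.02]
force: [-1.9, 0.3, 5.9]
width: 0.0495
gripper_force: 30.0
```

```bash
python3 -c "
from h import *
go(.68,-.16,.2,-171.7)"
```

```text
turn z -15.3 shift cm [-18.94 -34.67 -16.09] t 10.0 rot [1.7997e+02 4.0000e-02 1.7305e+02]
```

servo_tool([
  {"angular":[0,0,0],"xyz":[0,0,-4.0],"claw":4},
  {"angular":[0,0,-5.1],"xyz":[0,0,-4.0],"claw":4},
  {"angular":[0,0,-5.1],"xyz":[0,0,-4.0],"claw":4},
  {"angular":[0,0,-5.1],"xyz":[0,0,-4.0],"claw":4},
  {"angular":[0,0,0],"xyz":[-2.1,-3.85,0],"claw":4},
  {"angular":[0,0,0],"xyz":[-2.1,-3.85,0],"claw":4},
  {"angular":[0,0,0],"xyz":[-2.1,-3.85,0],"claw":4},
  {"angular":[0,0,0],"xyz":[-2.1,-3.85,0],"claw":4},
  {"angular":[0,0,0],"xyz":[-2.1,-3.85,0],"claw":4},
  {"angular":[0,0,0],"xyz":[-2.1,-3.85,0],"claw":4},
  {"angular":[0,0,0],"xyz":[-2.1,-3.85,0],"claw":4},
  {"angular":[0,0,0],"xyz":[-2.1,-3.85,0],"claw":4},
  {"angular":[0,0,0],"xyz":[-2.1,-3.85,0],"claw":4},
  {"angular":[0,0,0],"xyz":[0,0,0],"claw":4},
  {"angular":[0,0,0],"xyz":[0,0,0],"claw":4},
  {"angular":[0,0,0],"xyz":[0,0,0],"claw":4},
])

```text
t: 11.6
eef_pos: [0.6787, -0.1595, 0.1977]
ee_rot: [3.141, -0.001, -2.996]
force: [-0.1, 0.2, -2.8]
width: 0.0498
gripper_force: 30.0
```

```bash
python3 -c "
from h import *
f=grab('wrist','w6')
for T in(165,180,195,210): blob(f,[.6083,-.1655,.016],T)
s=monitor.get_state(); p=np.array(s['eef_pos']); a=s['ee_rot'][2]
g=cv2.cvtColor(f['color'],6); print(g[230:250,285])
R=np.array([[np.cos(a),np.sin(a)],[np.sin(a),-np.cos(a)]])
P=toz(f,[[285,238.5]],p[2]+.0209)[:,:2]; print((P-p[:2])@R*1000)
go(.6083,-.1655,.056,-171.7)"
```

```text
165 px [219  58] [342 168] rect [ 608.  -172.6  101.3  114.9    7.6] circ [ 608.4 -172.9  151.7]
180 px [219  58] [342 168] rect [ 608.  -172.7  101.3  114.6    7.6] circ [ 608.4 -172.9  151.7]
195 px [234  60] [342 167] rect [ 607.4 -165.8   99.   100.2    7.9] circ [ 607.4 -166.1  140.3]
210 px [277  95] [341 110] rect [ 594.5 -147.2   13.7   60.5   11.9] circ [ 591.9 -147.7   61.1]
[101 101 101 102 102 100 102 102 101 100  95 129 176 183 181 180 181 181
 181 179]
[[26.72003091  0.35881846]]
turn z 0.1 shift cm [ 7.07  0.39 14.22] t 11.65 rot [ 1.7998e+02 -4.0000e-02 -1.7164e+02]
```

servo_tool([
  {"angular":[0,0,0.2],"xyz":[3.5,0.2,0],"claw":4},
  {"angular":[0,0,0],"xyz":[3.53,0.2,0],"claw":4},
  {"angular":[0,0,0],"xyz":[0,0,4],"claw":4},
  {"angular":[0,0,0],"xyz":[0,0,4],"claw":4},
  {"angular":[0,0,0],"xyz":[0,0,3.5],"claw":4},
  {"angular":[0,0,0],"xyz":[0,0,1.5],"claw":4},
  {"angular":[0,0,0],"xyz":[0,0,1.0],"claw":4},
  {"angular":[0,0,0],"xyz":[0,0,0],"claw":4},
  {"angular":[0,0,0],"xyz":[0,0,0],"claw":4},
  {"angular":[0,0,0],"xyz":[0,0,0],"claw":4},
  {"angular":[0,0,0],"xyz":[0,0,0],"claw":4},
])

```text
t: 12.75
eef_pos: [0.61, -0.166, 0.0597]
ee_rot: [-3.141, 0.002, -3.0]
force: [-0.5, 0.0, -3.3]
width: 0.0498
gripper_force: 30.0
```

```bash
python3 -c "
from h import *
go(.6087,-.1655,.0548,-171.9);print(monitor.get_state()['force'])"
```

```text
turn z 0.0 shift cm [0.12 0.07 0.49] t 12.75 rot [-1.7998e+02  1.1000e-01 -1.7186e+02]
[-0.48349858  0.04025142 -3.25558004]
```

servo_tool([
  {"angular":[0,0,0],"xyz":[0.12,0.06,0.42],"claw":4},
  {"angular":[0,0,0],"xyz":[0,0,0],"claw":4},
  {"angular":[0,0,0],"xyz":[0,0,0],"claw":4},
  {"angular":[0,0,0],"xyz":[0,0,0],"claw":4},
])

```text
t: 13.15
eef_pos: [0.6089, -0.1657, 0.055]
ee_rot: [-3.141, 0.002, -2.999]
force: [1.2, 0.0, 3.1]
width: 0.0498
gripper_force: 30.0
```

```bash
python3 -c "
from h import *
go(.6087,-.1655,.0548,-171.9);print(monitor.get_state()['force'])"
```

```text
turn z 0.0 shift cm [0.02 0.02 0.02] t 13.15 rot [-1.7997e+02  1.0000e-01 -1.7186e+02]
[1.24488049 0.01159768 3.06706722]
```

servo_tool([
  {"angular":[0,0,0],"xyz":[0,0,0],"claw":6},
  {"angular":[0,0,0],"xyz":[0,0,0],"claw":8.7},
  {"angular":[0,0,0],"xyz":[0,0,0],"claw":8.7},
  {"angular":[0,0,0],"xyz":[0,0,0],"claw":8.7},
  {"angular":[0,0,0],"xyz":[0,0,-4],"claw":8.7},
  {"angular":[0,0,0],"xyz":[0,0,-4],"claw":8.7},
  {"angular":[0,0,-7.5],"xyz":[0,0,-1],"claw":8.7},
  {"angular":[0,0,-7.5],"xyz":[0,0,0],"claw":8.7},
  {"angular":[0,0,-7.5],"xyz":[0,0,0],"claw":8.7},
  {"angular":[0,0,-7.5],"xyz":[0,0,0],"claw":8.7},
  {"angular":[0,0,-7.5],"xyz":[0,0,0],"claw":8.7},
  {"angular":[0,0,-7.5],"xyz":[0,0,0],"claw":8.7},
  {"angular":[0,0,-7.5],"xyz":[0,0,0],"claw":8.7},
  {"angular":[0,0,-7.5],"xyz":[0,0,0],"claw":8.7},
  {"angular":[0,0,-7.5],"xyz":[0,0,0],"claw":8.7},
  {"angular":[0,0,-7.5],"xyz":[0,0,0],"claw":8.7},
  {"angular":[0,0,-7.5],"xyz":[0,0,0],"claw":8.7},
  {"angular":[0,0,-7.5],"xyz":[0,0,0],"claw":8.7},
  {"angular":[0,0,0],"xyz":[0,0,0],"claw":8.7},
  {"angular":[0,0,0],"xyz":[0,0,0],"claw":8.7},
])

```text
t: 15.15
eef_pos: [0.6079, -0.1656, 0.1441]
ee_rot: [3.141, 0.0, -1.433]
force: [-0.0, -0.1, 0.4]
width: 0.0872
gripper_force: 0.0
```

```bash
python3 -c "
from h import *
go(.6080,-.1655,.056,-81.9)"
```

```text
turn z -0.2 shift cm [-0.01 -0.01  8.81] t 15.15 rot [179.98   0.   -82.09]
```

servo_tool([
  {"angular":[0,0,-0.2],"xyz":[0,0,4],"claw":8.7},
  {"angular":[0,0,0],"xyz":[0,0,4],"claw":8.7},
  {"angular":[0,0,0],"xyz":[0,0,0.7],"claw":8.7},
  {"angular":[0,0,0],"xyz":[0,0,0],"claw":8.7},
  {"angular":[0,0,0],"xyz":[0,0,0],"claw":8.7},
  {"angular":[0,0,0],"xyz":[0,0,0],"claw":8.7},
])

```text
t: 15.75
eef_pos: [0.6095, -0.1657, 0.0594]
ee_rot: [-3.138, -0.001, -1.426]
force: [-0.5, -1.1, -0.1]
width: 0.087
gripper_force: 0.0
```

```bash
python3 -c "
from h import *
go(.6080,-.1655,.056,-81.9)"
```

```text
turn z 0.2 shift cm [-0.04  0.15  0.34] t 15.75 rot [-1.7981e+02 -4.0000e-02 -8.1690e+01]
```

servo_tool([
  {"angular":[0,0,0.2],"xyz":[0,0.13,0],"claw":8.7},
  {"angular":[0,0,0],"xyz":[0,0,0],"claw":8.7},
  {"angular":[0,0,0],"xyz":[0,0,0],"claw":7},
  {"angular":[0,0,0],"xyz":[0,0,0],"claw":6},
  {"angular":[0,0,0],"xyz":[0,0,0],"claw":5.4},
  {"angular":[0,0,0],"xyz":[0,0,0],"claw":4.8},
  {"angular":[0,0,0],"xyz":[0,0,0],"claw":4.8},
  {"angular":[0,0,0],"xyz":[0,0,0],"claw":4.8},
  {"angular":[0,0,0],"xyz":[0,0,0],"claw":4.8},
], force=12)

```text
t: 16.65
eef_pos: [0.6072, -0.1658, 0.0573]
ee_rot: [-3.141, -0.0, -1.429]
force: [1.6, 0.5, -0.7]
width: 0.05
gripper_force: 12.0
```

```bash
python3 -c "
from h import *
go(.6080,-.1655,.056,-81.9)"
```

```text
turn z 0.0 shift cm [-0.01 -0.09  0.13] t 16.65 rot [-1.7996e+02 -1.0000e-02 -8.1860e+01]
```

servo_tool([
  {"angular":[0,0,0],"xyz":[0,-0.08,0],"claw":4.8},
  {"angular":[0,0,0],"xyz":[0,0,0],"claw":4.8},
  {"angular":[0,0,0],"xyz":[0,0,0],"claw":4.8},
  {"angular":[0,0,0],"xyz":[0,0,0],"claw":4.8},
  {"angular":[0,0,0],"xyz":[0,0,0],"claw":4.8},
])

```text
t: 17.15
eef_pos: [0.6072, -0.1658, 0.0573]
ee_rot: [3.141, 0.0, -1.429]
force: [-0.8, -0.3, 3.2]
width: 0.0499
gripper_force: 12.0
```

```bash
python3 -c "
from h import *
go(.6080,-.1655,.056,-81.9)
s=monitor.get_state();print(s['eef_pos'],s['qd'])"
```

```text
turn z 0.0 shift cm [-0.02 -0.08  0.13] t 17.15 rot [179.97   0.   -81.88]
[ 0.60723531 -0.16577132  0.05727413] [ 0.00089713 -0.00194895 -0.00012853 -0.00057219  0.00168956 -0.00034973]
```

servo_tool([
  {"angular":[0,0,0],"xyz":[0,-0.06,0],"claw":4.8},
  {"angular":[0,0,0],"xyz":[0,0,0],"claw":4.8},
  {"angular":[0,0,0],"xyz":[0,0,0],"claw":4.8},
  {"angular":[0,0,0],"xyz":[0,0,0],"claw":6},
  {"angular":[0,0,0],"xyz":[0,0,0],"claw":8.7},
  {"angular":[0,0,0],"xyz":[0,0,0],"claw":8.7},
  {"angular":[0,0,0],"xyz":[0,0,0],"claw":8.7},
  {"angular":[0,0,0],"xyz":[0,0,-4],"claw":8.7},
  {"angular":[0,0,0],"xyz":[0,0,-4],"claw":8.7},
  {"angular":[0,0,0],"xyz":[0,0,-2],"claw":8.7},
  {"angular":[0,0,0],"xyz":[-4.28,-0.31,0],"claw":8.7},
  {"angular":[0,0,0],"xyz":[-4.28,-0.31,0],"claw":8.7},
  {"angular":[0,0,0],"xyz":[-4.28,-0.31,0],"claw":8.7},
  {"angular":[0,0,0],"xyz":[-4.28,-0.31,0],"claw":8.7},
  {"angular":[0,0,0],"xyz":[-4.28,-0.31,0],"claw":8.7},
  {"angular":[0,0,0],"xyz":[-4.28,-0.31,0],"claw":8.7},
  {"angular":[0,0,0],"xyz":[-4.28,-0.31,0],"claw":8.7},
  {"angular":[0,0,0],"xyz":[0,0,0],"claw":8.7},
  {"angular":[0,0,0],"xyz":[0,0,0],"claw":8.7},
  {"angular":[0,0,0],"xyz":[0,0,0],"claw":8.7},
])

```text
t: 19.15
eef_pos: [0.5872, 0.1336, 0.1572]
ee_rot: [3.141, -0.0, -1.429]
force: [-0.3, 0.1, -0.1]
width: 0.0871
gripper_force: 0.0
```

```bash
python3 -c "
from h import *
go(.5865,.1345,.056,-81.9)"
```

```text
turn z 0.0 shift cm [-0.1   0.06 10.12] t 19.15 rot [179.99  -0.   -81.88]
```

servo_tool([
  {"angular":[0,0,0],"xyz":[-0.1,0.06,4],"claw":8.7},
  {"angular":[0,0,0],"xyz":[0,0,4],"claw":8.7},
  {"angular":[0,0,0],"xyz":[0,0,2.0],"claw":8.7},
  {"angular":[0,0,0],"xyz":[0,0,0],"claw":8.7},
  {"angular":[0,0,0],"xyz":[0,0,0],"claw":8.7},
  {"angular":[0,0,0],"xyz":[0,0,0],"claw":8.7},
  {"angular":[0,0,0],"xyz":[0,0,0],"claw":8.7},
  {"angular":[0,0,0],"xyz":[0,0,0],"claw":7},
  {"angular":[0,0,0],"xyz":[0,0,0],"claw":6},
  {"angular":[0,0,0],"xyz":[0,0,0],"claw":5.4},
  {"angular":[0,0,0],"xyz":[0,0,0],"claw":4.8},
  {"angular":[0,0,0],"xyz":[0,0,0],"claw":4.8},
  {"angular":[0,0,0],"xyz":[0,0,0],"claw":4.8},
  {"angular":[0,0,0],"xyz":[0,0,0],"claw":4.8},
])

```text
t: 20.55
eef_pos: [0.586, 0.1348, 0.0571]
ee_rot: [3.141, -0.0, -1.429]
force: [-1.8, -0.1, 2.4]
width: 0.0492
gripper_force: 12.0
```

```bash
python3 -c "
from h import *
go(.5865,.1345,.056,-81.9)"
```

```text
turn z 0.0 shift cm [ 0.03 -0.04  0.11] t 20.55 rot [ 1.7994e+02 -2.0000e-02 -8.1880e+01]
```

servo_tool([
  {"angular":[0,0,0],"xyz":[0,0,0],"claw":6},
  {"angular":[0,0,0],"xyz":[0,0,0],"claw":8.7},
  {"angular":[0,0,0],"xyz":[0,0,0],"claw":8.7},
  {"angular":[0,0,0],"xyz":[0,0,0],"claw":8.7},
  {"angular":[0,0,0],"xyz":[0,0,-4],"claw":8.7},
  {"angular":[0,0,0],"xyz":[0,0,-4],"claw":8.7},
  {"angular":[0,0,0],"xyz":[0,0,-4],"claw":8.7},
  {"angular":[0,0,0],"xyz":[0,0,-2.5],"claw":8.7},
  {"angular":[0,0,0],"xyz":[4.37,0.82,0],"claw":8.7},
  {"angular":[0,0,0],"xyz":[4.37,0.82,0],"claw":8.7},
  {"angular":[0,0,0],"xyz":[4.37,0.82,0],"claw":8.7},
  {"angular":[0,0,0],"xyz":[4.37,0.82,0],"claw":8.7},
  {"angular":[0,0,0],"xyz":[4.37,0.82,0],"claw":8.7},
  {"angular":[0,0,0],"xyz":[4.37,0.82,0],"claw":8.7},
  {"angular":[0,0,0],"xyz":[4.37,0.82,0],"claw":8.7},
  {"angular":[0,0,0],"xyz":[4.37,0.82,0],"claw":8.7},
  {"angular":[0,0,0],"xyz":[4.37,0.82,0],"claw":8.7},
  {"angular":[0,0,0],"xyz":[4.37,0.82,0],"claw":8.7},
  {"angular":[0,0,0],"xyz":[4.37,0.82,0],"claw":8.7},
  {"angular":[0,0,0],"xyz":[0,0,0],"claw":8.7},
])

```text
t: 22.55
eef_pos: [0.5641, -0.3583, 0.2013]
ee_rot: [3.14, -0.0, -1.433]
force: [0.6, 0.5, -1.0]
width: 0.0868
gripper_force: 0.0
```

servo_tool([
  {"angular":[0,0,0],"xyz":[0,0,0],"claw":8.7},
  {"angular":[0,0,0],"xyz":[0,0,0],"claw":8.7},
  {"angular":[0,0,0],"xyz":[0,0,0],"claw":8.7},
])

```text
t: 22.85
eef_pos: [0.5655, -0.3526, 0.2025]
ee_rot: [-3.141, -0.0, -1.428]
force: [-0.0, 0.8, -0.2]
width: 0.0868
gripper_force: 0.0
```

```bash
python3 -c "
from h import *
f=grab('wrist','w7')
for T in(140,160,190): blob(f,[.565,-.354,.012],T)
go(.565,-.354,.021,-81.9)
c=grab('scene');d=grab('side')
u=proj(c,[[.596,-.0157,.04]])[0].astype(int);v=proj(d,[[.596,-.0157,.04]])[0].astype(int);print(u,v)
a=cv2.resize(c['color'][u[1]-50:u[1]+50,u[0]-110:u[0]+110],(792,360),interpolation=cv2.INTER_CUBIC)
cv2.imwrite('pics/c7.png',a); cv2.imwrite('pics/d7.png',cv2.resize(d['color'][80:300,150:350],(545,600),interpolation=2))
import pickle;pickle.dump((c,d),open('f7.pkl','wb'))"
```

```text
140 px [252 155] [313 214] rect [ 566.7 -353.    62.3   62.3   57.9] circ [ 567.1 -352.6   63.6]
160 px [253 156] [312 213] rect [ 567.1 -352.9   61.5   60.5    8.2] circ [ 567.3 -352.9   62.8]
190 px [261 156] [312 211] rect [ 560.7 -360.1   41.9   60.4   50.3] circ [ 566.3 -353.4   60.4]
turn z 0.1 shift cm [ 0.14  0.08 18.16] t 22.9 rot [-1.7998e+02 -1.0000e-02 -8.1780e+01]
[263 216] [266 203]
```

View pics/c7.png

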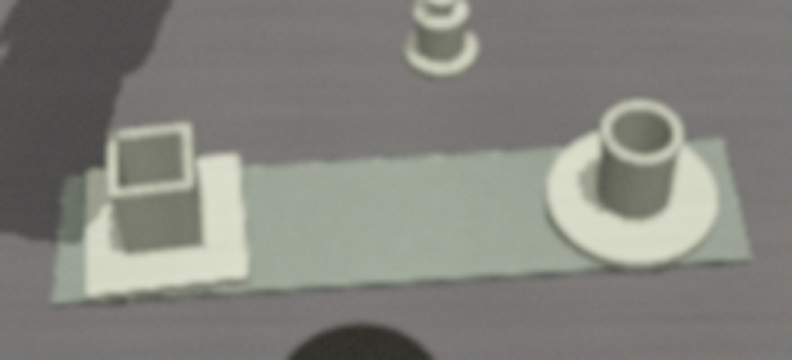

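Picture shows both posts standing: pipe rim centre at crop (641,133), tube top centre about (152,160), jack untouched at (441,40).

```bash
python3 -c "
from h import *
import pickle
c,d=pickle.load(open('f7.pkl','rb'))
P=[np.array(p)/3.6+[153,166]-.36 for p in((151.5,160.5),(106,133),(190,122),(197,188),(113,199),(641,133))]
print(toz(c,P,.076))"
```

```text
[[ 0.60681016 -0.16529865  0.076     ]
 [ 0.58450463 -0.19635274  0.076     ]
 [ 0.57578305 -0.14485811  0.076     ]
 [ 0.62839317 -0.13531406  0.076     ]
 [ 0.63664812 -0.18500832  0.076     ]
 [ 0.58645712  0.13378923  0.076     ]]
```

servo_tool([
  {"angular":[0,0,0],"xyz":[0,-0.1,4],"claw":8.7},
  {"angular":[0,0,0],"xyz":[0,0,4],"claw":8.7},
  {"angular":[0,0,0],"xyz":[0,0,4],"claw":8.7},
  {"angular":[0,0,0],"xyz":[0,0,4],"claw":8.7},
  {"angular":[0,0,0],"xyz":[0,0,1.4],"claw":8.7},
  {"angular":[0,0,0],"xyz":[0,0,0],"claw":8.7},
  {"angular":[0,0,0],"xyz":[0,0,0],"claw":8.7},
  {"angular":[0,0,0],"xyz":[0,0,0],"claw":8.7},
  {"angular":[0,0,0],"xyz":[0,0,0],"claw":8.7},
  {"angular":[0,0,0],"xyz":[0,0,0],"claw":8.7},
])

```text
t: 24.0
eef_pos: [0.5669, -0.3537, 0.0298]
ee_rot: [-3.14, -0.001, -1.429]
force: [0.2, 0.7, 0.7]
width: 0.0871
gripper_force: 0.0
```

```bash
python3 -c "
from h import *
go(.566,-.353,.0235,-81.9)"
```

```text
turn z 0.0 shift cm [-0.09  0.08  0.63] t 24.0 rot [-1.7989e+02 -6.0000e-02 -8.1870e+01]
```

servo_tool([
  {"angular":[0,0,0],"xyz":[-0.05,0,0.55],"claw":8.7},
  {"angular":[0,0,0],"xyz":[0,0,0],"claw":8.7},
  {"angular":[0,0,0],"xyz":[0,0,0],"claw":8.7},
  {"angular":[0,0,0],"xyz":[0,0,0],"claw":8.7},
  {"angular":[0,0,0],"xyz":[0,0,0],"claw":7.5},
  {"angular":[0,0,0],"xyz":[0,0,0],"claw":6.5},
  {"angular":[0,0,0],"xyz":[0,0,0],"claw":5.5},
  {"angular":[0,0,0],"xyz":[0,0,0],"claw":5.5},
  {"angular":[0,0,0],"xyz":[0,0,0],"claw":5.5},
  {"angular":[0,0,0],"xyz":[0,0,0],"claw":5.5},
], force=30)

```text
t: 25.0
eef_pos: [0.5661, -0.353, 0.0228]
ee_rot: [-3.142, -0.0, -1.429]
force: [-0.5, -0.2, 0.1]
width: 0.0557
gripper_force: 0.0
```

```bash
python3 -c "
from h import *
go(.5863,.1343,.0235,-81.9)"
```

```text
turn z 0.0 shift cm [-47.96  -8.87  -0.07] t 25.0 rot [-180.     -0.    -81.87]
```

```bash
python3 -c "
from h import *
f=grab('wrist','w8'); s=monitor.get_state(); print(s['width'],s['gripper_force'],s['force'],s['eef_pos'])"
```

```text
0.0550654117357949 0.0 [-0.07415782  0.34676371  0.07886087] [ 0.56614076 -0.35301231  0.02280915]
```

View pics/w8.png

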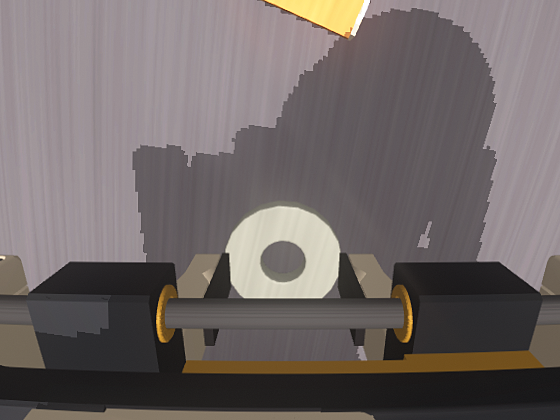

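Ring seen at (283,262), apparently slipped toward the camera side from between the fingers; check numerically.

```bash
python3 -c "
from h import *
f=grab('wrist'); s=monitor.get_state(); p=s['eef_pos']
print(s['width'],proj(f,[[p[0],p[1],.012],[p[0],p[1],0]]),toz(f,[[283,262],[283,205]],.012))
for T in(140,): blob(f,[*toz(f,[[250,262]],.012)[0]],T)"
```

```text
0.055141368822685215 [[283.9664858  261.63649717]
 [283.96194274 252.43430876]] [[ 0.56659183 -0.35272601  0.012     ]
 [ 0.57105844 -0.38432936  0.012     ]]
140 px [225 206] [340 297] rect [ 567.5 -357.6   61.3   52.9    8.1] circ [ 566.9 -353.1   63. ]
```

```bash
python3 -c "
from h import *
f=grab('wrist'); s=monitor.get_state(); p=np.array(s['eef_pos']); a=s['ee_rot'][2]
tx=np.array([np.cos(a),np.sin(a),0]);ty=np.array([np.sin(a),-np.cos(a),0])
for z in(0,.005,.01,.015,.02): print(z,[proj(f,[[*(p+tx*.0095*k+ty*.0275*j)[:2],z]])[0].round(0) for k in(-1,1) for j in(-1,1)])
g=cv2.cvtColor(f['color'],6)
for r in range(244,300,6): print(r,g[r,200:240:2], g[r,330:372:2])"
```

```text
0 [array([237., 267.]), array([331., 267.]), array([235., 237.]), array([333., 237.])]
0.005 [array([235., 271.]), array([332., 271.]), array([234., 240.]), array([334., 240.])]
0.01 [array([234., 276.]), array([334., 276.]), array([232., 244.]), array([335., 244.])]
0.015 [array([233., 280.]), array([335., 280.]), array([231., 248.]), array([337., 247.])]
0.02 [array([232., 285.]), array([336., 285.]), array([230., 251.]), array([338., 251.])]
244 [ 98  98  95  94  97 100 101  99  98 100 101  99 100 102 210 211 211 211
 210 210] [215 216 215 212 196  93  99  99  98  96  95  98  97  96  96  95  94  94
  96  94  94]
250 [ 97  97  95  93 100 102 101 100  98 100 100 100  88 218 212 209 210 208
 210 211] [215 214 211 213 219 130  99 100  99  96  98  98  96  97  95  96  95  96
  95  96  91]
256 [127 125 126 127 127 126 126 127 127 129 104  42  48  49  29 226 210 208
 211 215] [214 212 212 215 217  36  50  50  45 100 129 129 128 128 128 127 128 127
 127 127 126]
262 [125 126 126 126 126 126 127 127 129  88  43  47  47  46  37 173 210 210
 213 215] [212 212 214 220 176  41  50  50  50  45  
[... 345 characters left out ...]
8  47  45  35 132 136 142 150 162
 126 125 125]
280 [124 125 124 123 157 162  32  42  43  42  43  43  45  45  43  77 222 213
 209 211] [216 215 218 115  54  48  48  47  46  45  45  45  44  35 160 144 124 125
 125 125 126]
286 [124 124 125 123  92  38  40  40  43  42  41  42  43  43  44  41 101 187
 210 210] [216 164  94 106  45  46  46  45  45  43  44  44  44  43  40  70 131 125
 126 125 124]
292 [123 124 115  27  38  38  40  40  41  40  41  41  42  43  38 104  99  99
  91 187] [ 97 100  99 101  99  43  44  45  43  42  42  42  43  41  41  40  39 116
 126 125 124]
298 [57 55 43 48 49 49 50 49 50 49 50 48 50 50 66 66 67 67 67 70] [70 70 69 67 69 53 50 52 51 50 50 50 49 49 50 48 48 46 55 57 57]
```

```bash
python3 -c "
from h import *
f=grab('scene');d=grab('side')
u=proj(f,[[.566,-.353,.03]])[0].astype(int);v=proj(d,[[.566,-.353,.03]])[0].astype(int);print(u,v)
k=lambda i,u:cv2.resize(i[max(u[1]-30,0):u[1]+30,u[0]-40:u[0]+40],(400,300),interpolation=cv2.INTER_CUBIC)
cv2.imwrite('pics/c9.png',np.hstack([k(f['color'],u),k(d['color'],v)]))"
```

```text
[121 209] [327 134]
```

View pics/c9.png

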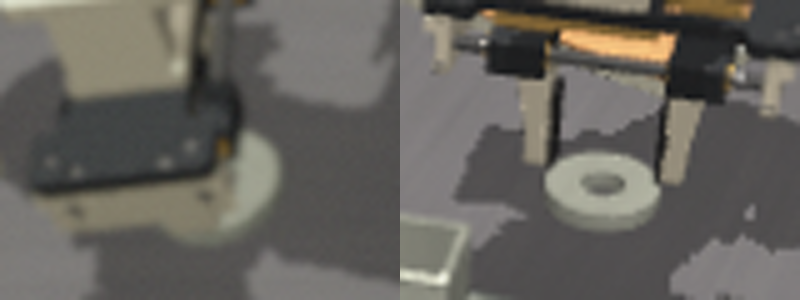

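The side view (right half) shows the fingertips at (535,165) and (675,185), above the ring top at (602,183): tips are some 15 mm higher than stated, so I lower in small steps watching the force.

servo_tool([
  {"angular":[0,0,0],"xyz":[0,0,0],"claw":7.4},
  {"angular":[0,0,0],"xyz":[0,0,0],"claw":7.4},
  {"angular":[0,0,0],"xyz":[0,0,0],"claw":7.4},
  {"angular":[0,0,0],"xyz":[0,0,0.2],"claw":7.4},
  {"angular":[0,0,0],"xyz":[0,0,0.2],"claw":7.4},
  {"angular":[0,0,0],"xyz":[0,0,0.2],"claw":7.4},
  {"angular":[0,0,0],"xyz":[0,0,0],"claw":7.4},
  {"angular":[0,0,0],"xyz":[0,0,0],"claw":7.4},
  {"angular":[0,0,0],"xyz":[0,0,0],"claw":7.4},
])

```text
t: 26.15
eef_pos: [0.5662, -0.3531, 0.0168]
ee_rot: [-3.142, -0.0, -1.429]
force: [0.1, -0.9, 0.0]
width: 0.0739
gripper_force: 0.0
```

```bash
python3 -c "
from h import *
go(.566,-.353,.0235,-81.9);s=monitor.get_state();print(s['force'],s['width'],s['q'])"
```

```text
turn z 0.0 shift cm [-0.01  0.02 -0.67] t 26.15 rot [-180.     -0.    -81.87]
[ 0.12843563 -0.93616265  0.02209269] 0.07390039432262482 [-2.65993379e-01  5.34578979e-01 -2.36335769e-01  3.03016523e-05
 -7.99821297e-01  4.07839677e-01]
```

servo_tool([
  {"angular":[0,0,0],"xyz":[0,0,0.15],"claw":7.4},
  {"angular":[0,0,0],"xyz":[0,0,0.15],"claw":7.4},
  {"angular":[0,0,0],"xyz":[0,0,0.15],"claw":7.4},
  {"angular":[0,0,0],"xyz":[0,0,0],"claw":7.4},
  {"angular":[0,0,0],"xyz":[0,0,0],"claw":7.4},
  {"angular":[0,0,0],"xyz":[0,0,0],"claw":6.8},
  {"angular":[0,0,0],"xyz":[0,0,0],"claw":6.2},
  {"angular":[0,0,0],"xyz":[0,0,0],"claw":5.8},
  {"angular":[0,0,0],"xyz":[0,0,0],"claw":5.8},
  {"angular":[0,0,0],"xyz":[0,0,0],"claw":5.8},
])

```text
t: 27.15
eef_pos: [0.5666, -0.3532, 0.0137]
ee_rot: [-3.141, -0.001, -1.428]
force: [-1.3, 2.0, 8.1]
width: 0.0586
gripper_force: 4.4
```

```bash
python3 -c "
from h import *
go(.566,-.353,.0235,-81.9);s=monitor.get_state();print(s['force'],s['width'],s['gripper_force'])"
```

```text
turn z 0.1 shift cm [-0.03  0.05 -0.98] t 27.15 rot [-1.7995e+02 -4.0000e-02 -8.1850e+01]
[-1.254118    1.96208214  8.09692821] 0.058589541565156354 4.419160131365061
```

servo_tool([
  {"angular":[0,0,0],"xyz":[0,0,-0.4],"claw":7.4},
  {"angular":[0,0,0],"xyz":[0,0,0],"claw":7.4},
  {"angular":[0,0,0],"xyz":[0,0,0],"claw":7.4},
  {"angular":[0,0,0],"xyz":[0,0,0.4],"claw":7.4},
  {"angular":[0,0,0],"xyz":[0,0,0.15],"claw":7.4},
  {"angular":[0,0,0],"xyz":[0,0,0.15],"claw":7.4},
  {"angular":[0,0,0],"xyz":[0,0,0.1],"claw":7.4},
  {"angular":[0,0,0],"xyz":[0,0,0],"claw":7.4},
  {"angular":[0,0,0],"xyz":[0,0,0],"claw":7.4},
  {"angular":[0,0,0],"xyz":[0,0,0],"claw":7.4},
])

```text
t: 28.15
eef_pos: [0.5662, -0.353, 0.0083]
ee_rot: [-3.141, -0.0, -1.429]
force: [-0.7, -0.2, -0.8]
width: 0.0743
gripper_force: 0.0
```

```bash
python3 -c "
from h import *
go(.566,-.353,.0235,-81.9);s=monitor.get_state();print(s['force'],s['width'],s['gripper_force'])"
```

```text
turn z 0.0 shift cm [-0.01  0.02 -1.52] t 28.15 rot [-1.7999e+02 -1.0000e-02 -8.1870e+01]
[-0.67103012 -0.20342022 -0.7876346 ] 0.07431788121122333 0.0
```

servo_tool([
  {"angular":[0,0,0],"xyz":[0,0,0.15],"claw":7.4},
  {"angular":[0,0,0],"xyz":[0,0,0.15],"claw":7.4},
  {"angular":[0,0,0],"xyz":[0,0,0],"claw":7.4},
  {"angular":[0,0,0],"xyz":[0,0,0],"claw":7.4},
])

```text
t: 28.55
eef_pos: [0.5661, -0.353, 0.0052]
ee_rot: [3.141, 0.0, -1.429]
force: [0.5, -0.2, 1.2]
width: 0.0738
gripper_force: 0.0
```

```bash
python3 -c "
from h import *
go(.566,-.353,.0235,-81.9);s=monitor.get_state();print(s['force'],s['width'],s['gripper_force'])"
```

```text
turn z 0.0 shift cm [-0.    0.01 -1.83] t 28.55 rot [179.99   0.   -81.87]
[ 0.53625587 -0.1590858   1.1919972 ] 0.07381442722974987 0.0
```

Free of contact; close now, with a small look at the ring's centring.

servo_tool([
  {"angular":[0,0,0],"xyz":[0,0,0],"claw":6.8},
  {"angular":[0,0,0],"xyz":[0,0,0],"claw":6.2},
  {"angular":[0,0,0],"xyz":[0,0,0],"claw":5.6},
  {"angular":[0,0,0],"xyz":[0,0,0],"claw":5.6},
  {"angular":[0,0,0],"xyz":[0,0,0],"claw":5.6},
  {"angular":[0,0,0],"xyz":[0,0,0],"claw":5.6},
], force=30)

```text
t: 29.15
eef_pos: [0.5662, -0.353, 0.0053]
ee_rot: [-3.141, -0.0, -1.429]
force: [0.5, 0.2, -0.6]
width: 0.0632
gripper_force: 30.0
```

```bash
python3 -c "
from h import *
go(.566,-.353,.0235,-81.9);s=monitor.get_state();print(s['force'],s['width'],s['gripper_force'],s['eef_pos'])
f=grab('wrist'); blob(f,[s['eef_pos'][0],s['eef_pos'][1]-.022,.012],140)
"
```

```text
turn z 0.0 shift cm [-0.01  0.02 -1.82] t 29.15 rot [-179.99   -0.    -81.87]
[ 0.45055966  0.16448026 -0.61146208] 0.06321257353911029 29.999984800815582 [ 0.56617001 -0.35302861  0.00527546]
140 px [221 216] [348 297] rect [ 567.5 -363.1   62.3   42.7    8.1] circ [ 566.2 -353.5   62.7]
```

servo_tool([
  {"angular":[0,0,0],"xyz":[0,0,-2],"claw":5.6},
  {"angular":[0,0,0],"xyz":[0,0,-4],"claw":5.6},
  {"angular":[0,0,0],"xyz":[0,0,-4],"claw":5.6},
  {"angular":[0,0,0],"xyz":[0,0,-4],"claw":5.6},
  {"angular":[0,0,0],"xyz":[-4.36,-0.806,0],"claw":5.6},
  {"angular":[0,0,0],"xyz":[-4.36,-0.806,0],"claw":5.6},
  {"angular":[0,0,0],"xyz":[-4.36,-0.806,0],"claw":5.6},
  {"angular":[0,0,0],"xyz":[-4.36,-0.806,0],"claw":5.6},
  {"angular":[0,0,0],"xyz":[-4.36,-0.806,0],"claw":5.6},
  {"angular":[0,0,0],"xyz":[-4.36,-0.806,0],"claw":5.6},
  {"angular":[0,0,0],"xyz":[-4.36,-0.806,0],"claw":5.6},
  {"angular":[0,0,0],"xyz":[-4.36,-0.806,0],"claw":5.6},
  {"angular":[0,0,0],"xyz":[-4.36,-0.806,0],"claw":5.6},
  {"angular":[0,0,0],"xyz":[-4.36,-0.806,0],"claw":5.6},
  {"angular":[0,0,0],"xyz":[-4.36,-0.806,0],"claw":5.6},
  {"angular":[0,0,0],"xyz":[0,0,0],"claw":5.6},
  {"angular":[0,0,0],"xyz":[0,0,0],"claw":5.6},
  {"angular":[0,0,0],"xyz":[0,0,0],"claw":5.6},
  {"angular":[0,0,0],"xyz":[0,0,0],"claw":5.6},
  {"angular":[0,0,0],"xyz":[0,0,0],"claw":5.6},
])

```text
t: 31.2
eef_pos: [0.5861, 0.1332, 0.1453]
ee_rot: [3.141, -0.0, -1.43]
force: [-0.6, 0.6, -3.1]
width: 0.0635
gripper_force: 30.0
```

```bash
python3 -c "
from h import *
go(.5862,.1345,.0823,-81.9);s=monitor.get_state();print(s['force'],s['width'],s['gripper_force'],s['eef_pos'])
"
```

```text
turn z -0.1 shift cm [-0.13 -0.03  6.3 ] t 31.2 rot [179.99  -0.   -81.96]
[-0.57276834  0.59758897 -3.08604904] 0.06354522849512852 29.999648155644536 [0.58605411 0.13320085 0.14527778]
```

servo_tool([
  {"angular":[0,0,0],"xyz":[-0.15,0,3],"claw":5.6},
  {"angular":[0,0,0],"xyz":[0,0,2],"claw":5.6},
  {"angular":[0,0,0],"xyz":[0,0,0.8],"claw":5.6},
  {"angular":[0,0,0],"xyz":[0,0,0],"claw":5.6},
  {"angular":[0,0,0],"xyz":[0,0,0],"claw":5.6},
  {"angular":[0,0,0],"xyz":[0,0,0],"claw":5.6},
  {"angular":[0,0,0],"xyz":[0,0,0],"claw":5.6},
  {"angular":[0,0,0],"xyz":[0,0,0],"claw":5.6},
])

```text
t: 32.0
eef_pos: [0.5862, 0.136, 0.088]
ee_rot: [-3.141, 0.0, -1.429]
force: [0.2, -0.4, -2.7]
width: 0.0631
gripper_force: 30.0
```

```bash
python3 -c "
from h import *
go(.5861,.1347,.0813,-81.9);s=monitor.get_state();print(s['force'],s['width'],s['gripper_force'],s['eef_pos'])
"
```

```text
turn z 0.0 shift cm [0.12 0.02 0.67] t 32.0 rot [-1.7994e+02  2.0000e-02 -8.1870e+01]
[ 0.24139009 -0.36023357 -2.70145192] 0.06307079851299063 29.99956415500492 [0.58617068 0.13595846 0.08796041]
```

servo_tool([
  {"angular":[0,0,0],"xyz":[0.1,0,0.3],"claw":5.6},
  {"angular":[0,0,0],"xyz":[0,0,0.2],"claw":5.6},
  {"angular":[0,0,0],"xyz":[0,0,0.1],"claw":5.6},
  {"angular":[0,0,0],"xyz":[0,0,0],"claw":5.6},
  {"angular":[0,0,0],"xyz":[0,0,0],"claw":5.6},
  {"angular":[0,0,0],"xyz":[0,0,0],"claw":5.6},
])

```text
t: 32.6
eef_pos: [0.5859, 0.1347, 0.0813]
ee_rot: [3.141, -0.0, -1.429]
force: [-2.0, -0.5, 0.5]
width: 0.0634
gripper_force: 30.0
```

```bash
python3 -c "
from h import *
go(.5861,.1347,.0813,-81.9);s=monitor.get_state();print(s['force'],s['width'],s['gripper_force'],s['eef_pos'])
"
```

```text
turn z 0.0 shift cm [ 0.   -0.02 -0.  ] t 32.6 rot [179.99  -0.   -81.87]
[-2.0322966  -0.45076932  0.45036436] 0.0634240684213156 30.000107693485916 [0.58589102 0.13471763 0.08127448]
```

servo_tool([
  {"angular":[0,0,0],"xyz":[0,0,0],"claw":6.6},
  {"angular":[0,0,0],"xyz":[0,0,0],"claw":7.4},
  {"angular":[0,0,0],"xyz":[0,0,0],"claw":8.7},
  {"angular":[0,0,0],"xyz":[0,0,0],"claw":8.7},
  {"angular":[0,0,0],"xyz":[0,0,-4],"claw":8.7},
  {"angular":[0,0,-8.1],"xyz":[0,0,-4],"claw":8.7},
  {"angular":[0,0,-8.1],"xyz":[0,0,-4],"claw":8.7},
  {"angular":[0,0,-8.1],"xyz":[0,0,0],"claw":8.7},
  {"angular":[0,0,-8.1],"xyz":[0,0,0],"claw":8.7},
  {"angular":[0,0,-8.1],"xyz":[0,0,0],"claw":8.7},
  {"angular":[0,0,-8.1],"xyz":[0,0,0],"claw":8.7},
  {"angular":[0,0,-8.1],"xyz":[0,0,0],"claw":8.7},
  {"angular":[0,0,-8.1],"xyz":[0,0,0],"claw":8.7},
  {"angular":[0,0,-8.1],"xyz":[0,0,0],"claw":8.7},
  {"angular":[0,0,0],"xyz":[-2.11,-3.74,0],"claw":8.7},
  {"angular":[0,0,0],"xyz":[-2.11,-3.74,0],"claw":8.7},
  {"angular":[0,0,0],"xyz":[-2.11,-3.74,0],"claw":8.7},
  {"angular":[0,0,0],"xyz":[-2.11,-3.74,0],"claw":8.7},
  {"angular":[0,0,0],"xyz":[-2.11,-3.74,0],"claw":8.7},
  {"angular":[0,0,0],"xyz":[0,0,0],"claw":8.7},
])

```text
t: 34.6
eef_pos: [0.5096, 0.3402, 0.2012]
ee_rot: [-3.141, -0.0, -0.153]
force: [0.3, -0.1, -0.5]
width: 0.0872
gripper_force: 0.0
```

servo_tool([
  {"angular":[0,0,0],"xyz":[0,0,0],"claw":8.7},
  {"angular":[0,0,0],"xyz":[0,0,0],"claw":8.7},
  {"angular":[0,0,0],"xyz":[0,0,0],"claw":8.7},
])

```text
t: 34.9
eef_pos: [0.5114, 0.335, 0.2013]
ee_rot: [3.142, -0.0, -0.158]
force: [0.5, -0.6, -0.5]
width: 0.0871
gripper_force: 0.0
```

```bash
python3 -c "
from h import *
f=grab('wrist','w10')
for T in(140,165,190): blob(f,[.511,.336,.012],T)
go(.5108,.3357,.0055,-9)
c=grab('scene')
for T in(140,165,190): blob(c,[.5861,.1347,.088],T)
print(proj(c,[[.5861,.1347,.088]]))
"
```

```text
140 px [254 157] [313 213] rect [511.8 335.4  60.3  59.4  80.9] circ [511.6 335.6  83. ]
165 px [254 157] [313 213] rect [511.9 335.   60.   59.5  82.3] circ [512.2 335.5  82.3]
190 px [254 158] [312 176] rect [531.  332.9  59.2  18.5  80.9] circ [531.6 332.7  61. ]
turn z -0.1 shift cm [-0.07 -0.06 19.59] t 34.95 rot [-180.     -0.     -9.05]
140 px [167 187] [361 249] rect [633.  -15.5 144.  394.7   4.1] circ [661.1 -13.5 403. ]
165 px [304 188] [353 238] rect [624.6 120.4 138.7 103.5   9.3] circ [622.8 126.4 142.3]
190 px [318 188] [345 209] rect [584.7 134.9  60.8  58.8  34.4] circ [584.5 134.5  62.3]
[[331.60910097 198.87794378]]
```

servo_tool([
  {"angular":[0,0,0],"xyz":[0.05,-0.03,4],"claw":8.2},
  {"angular":[0,0,0],"xyz":[0,0,4],"claw":8.2},
  {"angular":[0,0,0],"xyz":[0,0,4],"claw":8.2},
  {"angular":[0,0,0],"xyz":[0,0,4],"claw":8.2},
  {"angular":[0,0,0],"xyz":[0,0,2.2],"claw":8.2},
  {"angular":[0,0,0],"xyz":[0,0,0],"claw":8.2},
  {"angular":[0,0,0],"xyz":[0,0,0],"claw":8.2},
  {"angular":[0,0,0],"xyz":[0,0,0],"claw":8.2},
  {"angular":[0,0,0],"xyz":[0,0,0],"claw":8.2},
  {"angular":[0,0,0],"xyz":[0,0,0],"claw":8.2},
])

```text
t: 36.0
eef_pos: [0.512, 0.3368, 0.0207]
ee_rot: [-3.14, -0.001, -0.157]
force: [-0.3, -0.6, -0.0]
width: 0.0821
gripper_force: 0.0
```

```bash
python3 -c "
from h import *
go(.5118,.3354,.0053,-9);s=monitor.get_state();print(s['force'],s['width'])
"
```

```text
turn z 0.0 shift cm [0.   0.14 1.54] t 36.0 rot [-1.7988e+02 -7.0000e-02 -8.9700e+00]
[-0.3390633  -0.58185254 -0.00744447] 0.08214882798425666
```

servo_tool([
  {"angular":[0,0,0],"xyz":[0,0,0.4],"claw":8.2},
  {"angular":[0,0,0],"xyz":[0,0,0.4],"claw":8.2},
  {"angular":[0,0,0],"xyz":[0,0,0.3],"claw":8.2},
  {"angular":[0,0,0],"xyz":[0,0,0],"claw":8.2},
  {"angular":[0,0,0],"xyz":[0,0,0],"claw":8.2},
  {"angular":[0,0,0],"xyz":[0,0,0],"claw":8.2},
  {"angular":[0,0,0],"xyz":[0,0,0],"claw":8.2},
  {"angular":[0,0,0],"xyz":[0,0,0],"claw":8.2},
])

```text
t: 36.8
eef_pos: [0.5116, 0.3362, 0.0084]
ee_rot: [-3.141, -0.0, -0.157]
force: [-0.0, -0.7, 0.4]
width: 0.082
gripper_force: 0.0
```

```bash
python3 -c "
from h import *
go(.5118,.3354,.0053,-9);s=monitor.get_state();print(s['force'],s['width'])
"
```

```text
turn z 0.0 shift cm [0.04 0.08 0.31] t 36.8 rot [-1.7999e+02 -1.0000e-02 -8.9700e+00]
[-0.0023127  -0.68260961  0.39514889] 0.08202541484790411
```

servo_tool([
  {"angular":[0,0,0],"xyz":[0.02,0.08,0.15],"claw":8.2},
  {"angular":[0,0,0],"xyz":[0,0,0.15],"claw":8.2},
  {"angular":[0,0,0],"xyz":[0,0,0],"claw":8.2},
  {"angular":[0,0,0],"xyz":[0,0,0],"claw":7},
  {"angular":[0,0,0],"xyz":[0,0,0],"claw":6.4},
  {"angular":[0,0,0],"xyz":[0,0,0],"claw":5.8},
  {"angular":[0,0,0],"xyz":[0,0,0],"claw":5.2},
  {"angular":[0,0,0],"xyz":[0,0,0],"claw":5.2},
  {"angular":[0,0,0],"xyz":[0,0,0],"claw":5.2},
  {"angular":[0,0,0],"xyz":[0,0,0],"claw":5.2},
], force=30)

```text
t: 37.8
eef_pos: [0.5116, 0.3353, 0.0053]
ee_rot: [3.142, 0.0, -0.157]
force: [-0.0, -0.1, 1.1]
width: 0.0599
gripper_force: 30.0
```

```bash
python3 -c "
from h import *
go(.6070,-.1655,.16,8.1);s=monitor.get_state();print(s['force'],s['width'],s['gripper_force'],s['eef_pos'])
f=grab('wrist');blob(f,[s['eef_pos'][0]+.02,s['eef_pos'][1],.012],140)
g=cv2.cvtColor(f['color'],6);print(g[195:225,284])
print(toz(f,[[284,r] for r in(200,205,210,215)],.012))
"
```

```text
turn z -17.1 shift cm [  2.39  50.93 -15.47] t 37.8 rot [180.     0.    -8.97]
[-0.04241717 -0.05552351  1.14956725] 0.05985610428658369 29.980770349502563 [0.51156519 0.33532515 0.00529644]
140 px [220 220] [347 297] rect [520.8 334.2  59.3  40.7  81. ] circ [520.4 334.3  71.4]
[116 116 116 118 118 118 120 119 120 121 120 120 120 124 124 123 123 121
 108 100 103 103 103 103 104 177 240 245 248 233]
[[0.55042085 0.32940911 0.012     ]
 [0.54808433 0.32977942 0.012     ]
 [0.54572676 0.33015306 0.012     ]
 [0.54334766 0.33053011 0.012     ]]
```

servo_tool([
  {"angular":[0,0,0],"xyz":[0,0,-2.5],"claw":5.2},
  {"angular":[0,0,0],"xyz":[0,0,-4],"claw":5.2},
  {"angular":[0,0,-5.7],"xyz":[0,0,-4],"claw":5.2},
  {"angular":[0,0,-5.7],"xyz":[0,0,-4],"claw":5.2},
  {"angular":[0,0,-5.7],"xyz":[0,0,-4],"claw":5.2},
  {"angular":[0,0,0],"xyz":[-0.43,4.54,0],"claw":5.2},
  {"angular":[0,0,0],"xyz":[-0.43,4.54,0],"claw":5.2},
  {"angular":[0,0,0],"xyz":[-0.43,4.54,0],"claw":5.2},
  {"angular":[0,0,0],"xyz":[-0.43,4.54,0],"claw":5.2},
  {"angular":[0,0,0],"xyz":[-0.43,4.54,0],"claw":5.2},
  {"angular":[0,0,0],"xyz":[-0.43,4.54,0],"claw":5.2},
  {"angular":[0,0,0],"xyz":[-0.43,4.54,0],"claw":5.2},
  {"angular":[0,0,0],"xyz":[-0.43,4.54,0],"claw":5.2},
  {"angular":[0,0,0],"xyz":[-0.43,4.54,0],"claw":5.2},
  {"angular":[0,0,0],"xyz":[-0.43,4.54,0],"claw":5.2},
  {"angular":[0,0,0],"xyz":[-0.43,4.54,0],"claw":5.2},
  {"angular":[0,0,0],"xyz":[0,0,0],"claw":5.2},
  {"angular":[0,0,0],"xyz":[0,0,0],"claw":5.2},
  {"angular":[0,0,0],"xyz":[0,0,0],"claw":5.2},
  {"angular":[0,0,0],"xyz":[0,0,0],"claw":5.2},
])

```text
t: 39.85
eef_pos: [0.5352, -0.1647, 0.1901]
ee_rot: [-3.141, 0.0, 0.143]
force: [0.6, -0.5, -3.5]
width: 0.0595
gripper_force: 30.0
```

```bash
python3 -c "
from h import *
f=grab('wrist','w11');print(proj(f,[[.607,-.1655,.076]]))
for z,Ts in((.076,(130,190,205,220,235)),): 
  for T in Ts: blob(f,[.607,-.1655,z],T)
for T in(150,170,190): blob(f,[.607,-.1655,.016],T)
go(.6073,-.1656,.0825,8.1);s=monitor.get_state();print(s['width'],s['gripper_force'])
c=proj(f,[[.607,-.1655,.05]])[0].astype(int);x0=max(c[0]-100,0);y0=max(c[1]-90,0);print(x0,y0)
cv2.imwrite('pics/c11.png',cv2.resize(f['color'][y0:y0+180,x0:x0+200],None,fx=3.3,fy=3.3,interpolation=2))
"
```

```text
[[298.63383231 118.24450514]]
130 px [10 44] [373 169] rect [602.6 -81.5  85.8 274.5   5. ] circ [604.6 -80.5 284.8]
190 px [241  57] [351 167] rect [ 609.7 -162.6   81.7   81.7    8.1] circ [ 610.1 -162.7  113.7]
205 px [241  58] [350 166] rect [ 609.9 -162.8   80.3   81.2    8.3] circ [ 609.8 -162.4  113.5]
220 px [241  58] [350 166] rect [ 609.8 -162.8   80.3   81.1    8.3] circ [ 609.9 -162.6  113.1]
235 px [241  58] [350 166] rect [ 609.8 -162.7   80.3   80.9    8.3] circ [ 609.9 -162.7  113. ]
150 px [11 44] [373 169] rect [599.7 -66.  104.5 333.9   4.9] circ [602.3 -65.  346.9]
170 px [241  56] [351 167] rect [ 608.9 -164.8  100.8  100.4    8.4] circ [ 608.6 -164.8  139.5]
190 px [241  57] [351 167] rect [ 608.4 -164.7   99.8   99.8    8.1] circ [ 608.9 -164.9  138.9]
turn z 0.1 shift cm [ 7.11  1.11 10.77] t 39.9 rot [-179.99    0.      8.22]
0.059826021199559966 29.98288929462433
197 27
```

View pics/c11.png

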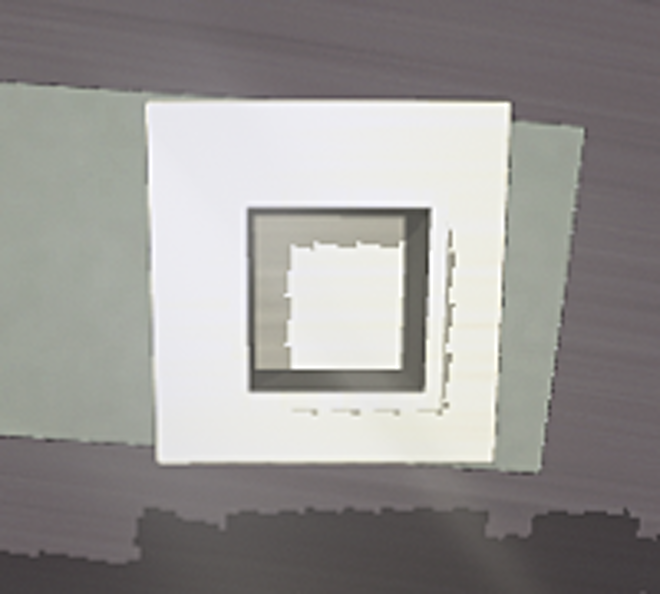

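Tube seen upright, hole corners crop (248,208)–(424,390), sides parallel to the foot (145–510 × 101–463) and centred within ~1 mm.

servo_tool([
  {"angular":[0,0,0.1],"xyz":[3.6,0.57,0],"claw":5.2},
  {"angular":[0,0,0],"xyz":[3.53,0.57,0],"claw":5.2},
  {"angular":[0,0,0],"xyz":[0,0,4],"claw":5.2},
  {"angular":[0,0,0],"xyz":[0,0,4],"claw":5.2},
  {"angular":[0,0,0],"xyz":[0,0,1.8],"claw":5.2},
  {"angular":[0,0,0],"xyz":[0,0,0],"claw":5.2},
  {"angular":[0,0,0],"xyz":[0,0,0],"claw":5.2},
  {"angular":[0,0,0],"xyz":[0,0,0],"claw":5.2},
  {"angular":[0,0,0],"xyz":[0,0,0],"claw":5.2},
  {"angular":[0,0,0],"xyz":[0,0,0],"claw":5.2},
  {"angular":[0,0,0],"xyz":[0,0,0],"claw":5.2},
  {"angular":[0,0,0],"xyz":[0,0,0],"claw":5.2},
])

```text
t: 41.1
eef_pos: [0.6076, -0.167, 0.0927]
ee_rot: [3.142, -0.001, 0.14]
force: [-0.1, -0.6, -4.0]
width: 0.0595
gripper_force: 30.0
```

```bash
python3 -c "
from h import *
go(.6076,-.1659,.0813,8.1);s=monitor.get_state();print(s['force'],s['eef_pos'])
"
```

```text
turn z -0.1 shift cm [ 0.01 -0.11  1.14] t 41.1 rot [ 1.80e+02 -3.00e-02  8.02e+00]
[-0.06323174 -0.55348308 -4.04773738] [ 0.60763807 -0.16703847  0.09266476]
```

servo_tool([
  {"angular":[0,0,0],"xyz":[0,-0.1,0.4],"claw":5.2},
  {"angular":[0,0,0],"xyz":[0,0,0.4],"claw":5.2},
  {"angular":[0,0,0],"xyz":[0,0,0.2],"claw":5.2},
  {"angular":[0,0,0],"xyz":[0,0,0.1],"claw":5.2},
  {"angular":[0,0,0],"xyz":[0,0,0],"claw":5.2},
  {"angular":[0,0,0],"xyz":[0,0,0],"claw":5.2},
  {"angular":[0,0,0],"xyz":[0,0,0],"claw":5.2},
])

```text
t: 41.8
eef_pos: [0.6074, -0.166, 0.0813]
ee_rot: [-3.142, 0.0, 0.14]
force: [-1.7, -0.0, -1.1]
width: 0.0595
gripper_force: 30.0
```

```bash
python3 -c "
from h import *
go(.6076,-.1659,.0813,8.1);s=monitor.get_state();print(s['force'],s['eef_pos'])
"
```

```text
turn z -0.1 shift cm [ 0.02 -0.01  0.  ] t 41.8 rot [-180.      0.      8.03]
[-1.74030246 -0.03532773 -1.089776  ] [ 0.60736618 -0.16600338  0.08131481]
```

servo_tool([
  {"angular":[0,0,0],"xyz":[0,0,0.05],"claw":5.2},
  {"angular":[0,0,0],"xyz":[0,0,0],"claw":6.3},
  {"angular":[0,0,0],"xyz":[0,0,0],"claw":7.2},
  {"angular":[0,0,0],"xyz":[0,0,0],"claw":8.7},
  {"angular":[0,0,0],"xyz":[0,0,0],"claw":8.7},
  {"angular":[0,0,0],"xyz":[0,0,-4],"claw":8.7},
  {"angular":[0,0,0],"xyz":[0,0,-4],"claw":8.7},
  {"angular":[0,0,3.8],"xyz":[0,0,-4],"claw":8.7},
  {"angular":[0,0,0],"xyz":[-2.45,-3.145,0],"claw":8.7},
  {"angular":[0,0,0],"xyz":[-2.45,-3.145,0],"claw":8.7},
  {"angular":[0,0,0],"xyz":[-2.45,-3.145,0],"claw":8.7},
  {"angular":[0,0,0],"xyz":[-2.45,-3.145,0],"claw":8.7},
  {"angular":[0,0,0],"xyz":[-2.45,-3.145,0],"claw":8.7},
  {"angular":[0,0,0],"xyz":[-2.45,-3.145,0],"claw":8.7},
  {"angular":[0,0,0],"xyz":[0,0,0],"claw":8.7},
  {"angular":[0,0,0],"xyz":[0,0,0],"claw":8.7},
  {"angular":[0,0,0],"xyz":[0,0,0],"claw":8.7},
  {"angular":[0,0,0],"xyz":[0,0,0],"claw":8.7},
])

```text
t: 43.6
eef_pos: [0.4474, 0.0108, 0.2006]
ee_rot: [3.141, 0.0, 0.073]
force: [-0.3, 0.1, 0.2]
width: 0.0867
gripper_force: 0.0
```

```bash
python3 -c "
from h import *
f=grab('wrist','w12');print(proj(f,[[.447,.0115,.063],[.447,.0115,.008]]))
g=cv2.cvtColor(f['color'],6)
u=proj(f,[[.447,.0115,.063]])[0].astype(int); h=cv2.cvtColor(f['color'],40)
for T in(130,150,180,210): blob(f,[.447,.0115,.063],T)
for T in(130,150,180): blob(f,[.447,.0115,.008],T)
print(g[u[1],u[0]-32:u[0]+33]);print(g[u[1]-40:u[1]+41,u[0]])
go(.447,.0115,.03,4.2)
c=grab('scene');import pickle;pickle.dump((f,c,grab('side')),open('f12.pkl','wb'))
for T in(190,200,210): blob(c,[.6076,-.1659,.088],T)
"
```

```text
[[283.29543138 199.66262152]
 [283.34773581 185.62196301]]
130 px [260 162] [307 212] rect [459.   13.3  41.5  44.4  62. ] circ [458.1  12.5  45.9]
150 px [260 162] [307 212] rect [459.4  12.   43.2  41.5  39.1] circ [458.2  12.5  45.7]
180 px [271 186] [295 195] rect [455.9  12.7   7.5  21.4   9. ] circ [452.2  12.1  21.4]
210 px [277 186] [294 193] rect [456.4  10.2   6.3  15.1   3.8] circ [455.5  10.1  15.7]
130 px [260 162] [307 212] rect [446.1  12.6  49.2  52.7  62. ] circ [445.   11.7  54.5]
150 px [260 162] [307 212] rect [446.6  11.1  51.2  49.2  39.1] circ [445.1  11.7  54.2]
180 px [271 186] [295 195] rect [442.3  11.9   8.9  25.3   9. ] circ [438.   11.2  25.3]
[ 80  80  82  81  80  81  83  82  82  83  84  81  78  88 133 163 167 159
 154 166 169 170 170 170 168 166 165 165 167 170 172 174 172 172 172 173
 171 171 171 169 170 169 168 170 170 172 141 149 170 173 163 115  76  76
  79  80  80  79  80  79  78  80  79  79  78]
[116 114  86 184 255 243 241 242 244 245 188  80  95  97  98  95  77 193
 253 242 240 240 240 246 233 115 103 213 249 241 240 241 244 231 163 169
 169 169 171 173 172 170 168 170 174 174 171 166 166 166 166 166 168 159
 116  72  76  77  78  79  75  74  76  76  77  76  75  74  76  75  74  73
  75  74  72  71  72  71  72  70  71]
turn z -0.1 shift cm [-0.03 -0.08 17.05] t 43.65 rot [1.7998e+02 3.0000e-02 4.1400e+00]
190 px [177 196] [221 247] rect [ 641.5 -151.9  133.5   90.3    8.1] circ [ 643.9 -152.5  153.5]
200 px [177 196] [220 246] rect [ 642.  -152.8  131.7   88.5    8.3] circ [ 644.1 -151.8  149.5]
210 px [178 196] [206 216] rect [ 606.1 -169.4   53.3   61.2    8. ] circ [ 606.6 -167.9   74.7]
```

servo_tool([
  {"angular":[0,0,0],"xyz":[-0.03,-0.07,4],"claw":8.7},
  {"angular":[0,0,0],"xyz":[0,0,4],"claw":8.7},
  {"angular":[0,0,0],"xyz":[0,0,4],"claw":8.7},
  {"angular":[0,0,0],"xyz":[0,0,4],"claw":8.7},
  {"angular":[0,0,0],"xyz":[0,0,1.2],"claw":8.7},
  {"angular":[0,0,0],"xyz":[0,0,0],"claw":8.7},
  {"angular":[0,0,0],"xyz":[0,0,0],"claw":8.7},
  {"angular":[0,0,0],"xyz":[0,0,0],"claw":8.7},
  {"angular":[0,0,0],"xyz":[0,0,0],"claw":8.7},
  {"angular":[0,0,0],"xyz":[0,0,0],"claw":8.7},
])

```text
t: 44.75
eef_pos: [0.4471, 0.0123, 0.0296]
ee_rot: [-3.141, -0.002, 0.074]
force: [0.5, -0.2, 0.3]
width: 0.0873
gripper_force: 0.0
```

```bash
python3 -c "
from h import *
go(.447,.0115,.033,4.2);s=monitor.get_state();print(s['force'],s['eef_pos'])
"
```

```text
turn z 0.0 shift cm [-0.02  0.08 -0.34] t 44.75 rot [-1.7996e+02 -1.1000e-01  4.2300e+00]
[ 0.45414777 -0.19088237  0.28405046] [0.44711331 0.01228977 0.02963776]
```

servo_tool([
  {"angular":[0,0,0],"xyz":[0,0.05,-0.15],"claw":7},
  {"angular":[0,0,0],"xyz":[0,0,0],"claw":6},
  {"angular":[0,0,0],"xyz":[0,0,0],"claw":5},
  {"angular":[0,0,0],"xyz":[0,0,0],"claw":4},
  {"angular":[0,0,0],"xyz":[0,0,0],"claw":3},
  {"angular":[0,0,0],"xyz":[0,0,0],"claw":3},
  {"angular":[0,0,0],"xyz":[0,0,0],"claw":3},
  {"angular":[0,0,0],"xyz":[0,0,0],"claw":3},
  {"angular":[0,0,0],"xyz":[0,0,0],"claw":3},
  {"angular":[0,0,0],"xyz":[0,0,0],"claw":3},
], force=30)

```text
t: 45.75
eef_pos: [0.4465, 0.0115, 0.0302]
ee_rot: [3.142, 0.0, 0.074]
force: [0.6, -0.6, -1.4]
width: 0.0352
gripper_force: 30.0
```

```bash
python3 -c "
from h import *
go(.5974,-.0156,.15,4.2);s=monitor.get_state();print(s['force'],s['eef_pos'],s['width'],s['gripper_force'])
"
```

```text
turn z 0.0 shift cm [ 14.85   3.8  -11.98] t 45.75 rot [1.80e+02 1.00e-02 4.23e+00]
[ 0.58900789 -0.57445819 -1.37790792] [0.44654852 0.01145784 0.03020953] 0.03519182909380722 29.999914169311523
```

servo_tool([
  {"angular":[0,0,0],"xyz":[0,0,-4],"claw":3},
  {"angular":[0,0,0],"xyz":[0,0,-4],"claw":3},
  {"angular":[0,0,0],"xyz":[0,0,-4],"claw":3},
  {"angular":[0,0,0],"xyz":[3.7,0.95,0],"claw":3},
  {"angular":[0,0,0],"xyz":[3.7,0.95,0],"claw":3},
  {"angular":[0,0,0],"xyz":[3.7,0.95,0],"claw":3},
  {"angular":[0,0,0],"xyz":[3.7,0.95,0],"claw":3},
  {"angular":[0,0,0],"xyz":[0,0,0],"claw":3},
  {"angular":[0,0,0],"xyz":[0,0,0],"claw":3},
  {"angular":[0,0,0],"xyz":[0,0,0],"claw":3},
  {"angular":[0,0,0],"xyz":[0,0,4],"claw":3},
  {"angular":[0,0,0],"xyz":[0,0,4],"claw":3},
  {"angular":[0,0,0],"xyz":[0,0,2],"claw":3},
  {"angular":[0,0,0],"xyz":[0,0,0],"claw":3},
  {"angular":[0,0,0],"xyz":[0,0,0],"claw":3},
  {"angular":[0,0,0],"xyz":[0,0,0],"claw":3},
  {"angular":[0,0,0],"xyz":[0,0,0],"claw":3},
  {"angular":[0,0,0],"xyz":[0,0,0],"claw":3},
])

```text
t: 47.55
eef_pos: [0.5976, -0.0152, 0.0516]
ee_rot: [-3.141, -0.002, 0.074]
force: [0.5, 0.4, -3.8]
width: 0.0352
gripper_force: 30.0
```

```bash
python3 -c "
from h import *
go(.5969,-.0154,.0362,4.2);s=monitor.get_state();print(s['force'],s['eef_pos'])
"
```

```text
turn z 0.0 shift cm [-0.07  0.01  1.54] t 47.55 rot [-1.7997e+02 -1.2000e-01  4.2400e+00]
[ 0.46524406  0.38673121 -3.76603198] [ 0.59762681 -0.0152355   0.05155745]
```

servo_tool([
  {"angular":[0,0,0],"xyz":[0,0,0.5],"claw":3},
  {"angular":[0,0,0],"xyz":[0,0,0.5],"claw":3},
  {"angular":[0,0,0],"xyz":[0,0,0.3],"claw":3},
  {"angular":[0,0,0],"xyz":[0,0,0.1],"claw":3},
  {"angular":[0,0,0],"xyz":[0,0,0],"claw":3},
  {"angular":[0,0,0],"xyz":[0,0,0],"claw":3},
  {"angular":[0,0,0],"xyz":[0,0,0],"claw":3},
  {"angular":[0,0,0],"xyz":[0,0,0],"claw":3},
])

```text
t: 48.35
eef_pos: [0.5968, -0.0156, 0.0363]
ee_rot: [3.142, 0.0, 0.074]
force: [-2.9, -0.4, 1.5]
width: 0.0352
gripper_force: 30.0
```

```bash
python3 -c "
from h import *
go(.5969,-.0154,.0362,4.2);s=monitor.get_state();print(s['force'],s['eef_pos'])
"
```

```text
turn z 0.0 shift cm [ 0.01 -0.01  0.01] t 48.35 rot [1.7999e+02 2.0000e-02 4.2300e+00]
[-2.85534085 -0.38797136  1.50743605] [ 0.59679837 -0.01555528  0.03626627]
```

servo_tool([
  {"angular":[0,0,0],"xyz":[0,0,0],"claw":4},
  {"angular":[0,0,0],"xyz":[0,0,0],"claw":5},
  {"angular":[0,0,0],"xyz":[0,0,0],"claw":6.5},
  {"angular":[0,0,0],"xyz":[0,0,0],"claw":6.5},
  {"angular":[0,0,0],"xyz":[0,0,0],"claw":6.5},
  {"angular":[0,0,0],"xyz":[0,0,-4],"claw":6.5},
  {"angular":[0,0,0],"xyz":[0,0,-4],"claw":6.5},
  {"angular":[0,0,0],"xyz":[0,0,-4],"claw":6.5},
  {"angular":[0,0,0],"xyz":[0,0,-4],"claw":6.5},
  {"angular":[0,0,0],"xyz":[0,0,-4],"claw":6.5},
  {"angular":[0,0,0],"xyz":[-4,0,0],"claw":6.5},
  {"angular":[0,0,0],"xyz":[-4,0,0],"claw":6.5},
  {"angular":[0,0,0],"xyz":[-4,0,0],"claw":6.5},
  {"angular":[0,0,0],"xyz":[-2,0,0],"claw":6.5},
  {"angular":[0,0,0],"xyz":[0,0,0],"claw":6.5},
  {"angular":[0,0,0],"xyz":[0,0,0],"claw":6.5},
  {"angular":[0,0,0],"xyz":[0,0,0],"claw":6.5},
])

```text
t: 50.05
eef_pos: [0.4582, -0.0256, 0.2363]
ee_rot: [3.142, -0.0, 0.074]
force: [-0.4, 0.4, 0.2]
width: 0.0649
gripper_force: 0.0
```

```bash
python3 -c "
from h import *
w=grab('wrist');c=grab('scene');d=grab('side')
a=cv2.resize(c['color'][160:300,160:370],(480,320),interpolation=2)
b=cv2.resize(d['color'][100:300,190:390],(320,320),interpolation=2)
o=np.zeros((600,800,3),np.uint8);o[:320,:480]=a;o[:320,480:]=b;o[320:600,:]=cv2.resize(w['color'][20:216],(800,280),interpolation=2)
cv2.imwrite('pics/final.png',o)
X=[[.5865,.1345,.088],[.5865,.1345,.016],[.6080,-.1655,.088],[.6080,-.1655,.016],[.5973,-.0155,.069]]
print('scene',((proj(c,X)-[160,160]+.5)*[480/210,320/140]).round(1).tolist());print('side',((proj(d,X)-[190,100]+.5)*1.6+[480,0]).round(1).tolist());print('wrist',((proj(w,X)-[0,20]+.5)*[800/560,280/196]+[0,320]).round(1).tolist())
import pickle;pickle.dump((w,c,d),open('f13.pkl','wb'))"
```

```text
scene [[393.2, 90.3], [386.4, 137.2], [78.4, 108.8], [88.7, 155.2], [237.1, 112.4]]
side [[557.1, 216.3], [560.7, 257.6], [637.2, 78.4], [636.5, 117.8], [602.0, 150.4]]
wrist [[147.2, 339.9], [197.2, 359.0], [666.3, 340.9], [616.0, 359.8], [406.8, 342.1]]
```

View pics/final.png

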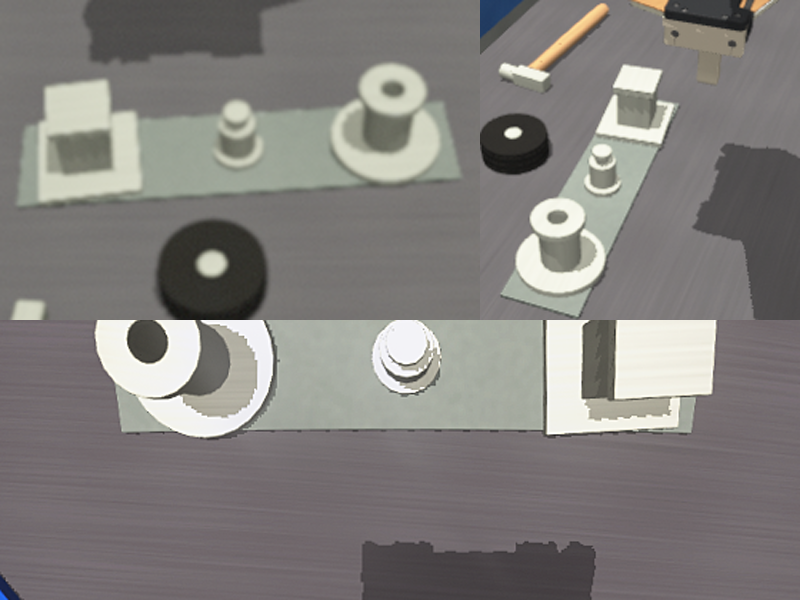

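The view shows everything in place: ring hole (393,89), cap (79,106) and jack pad (237,110) in the scene part, all within 1–2 mm of prediction; discs undisturbed.

```bash
python3 -c "
from station import order
print(order.job_done())"
```

```text
the job is handed in; nothing more can be done
None
```

The job is handed in after about 50 s: both posts are stood and capped and the jack is upright mid-bar, each within about 1–2 mm of its place in the last pictures, and the discs were left alone.

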